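# Wipe the trimming plate, hang up the scraper, load the jars

### The job

Take the scraper block and wipe every loose pink resin chip off the black plate into the steel tray along its far edge; the chips are sharp, so never touch them with the gripper's fingers. Then hang the scraper on the peg by the eye under its yellow grip bar and let go of it, and after that stand all the teal-capped jars upright on the wiped plate, between its two lips. Leave the other things on the bench where they are.

Things in the scene. Friction and masses are not known exactly. Their poses are not given: they have to be found in the camera images.
- station: Fixed trimming station: black plate, 190 mm (x) by 186 mm (y), flat top 50 mm above the bench. Lips 8 mm wide, 8 mm high along both y edges leave y -85 to +85 mm clear; the near (-x) and far (+x) edges have no lip. A steel tray is attached along the far edge. Origin on the bench under the plate's centre; x points from plate to tray, z up.
- plate_top (a point): Centre of the plate's top surface, 50 mm above the station's origin; axes as the station.
- tray_floor (a point): Centre of the waste tray's inner floor, 155 mm from the station's origin along x and 4 mm up; axes as the station. The tray spans station x +95 to +215 mm, y -105 to +105 mm; side walls 44 mm high, far wall 65 mm; its near wall is the side of the plate
- scraper: Scraper block, 250 g, standing upright on its wiping face. Blue block 36 mm thick (x), 110 wide (y), 34 high; on it two uprights (22 mm thick, 12 wide, at y +-26 mm) and a yellow grip bar 22 mm thick (x), 64 wide (y), 72 to 116 mm up. The eye between them is 40 mm wide, 34 to 72 mm up, open along x. Origin at the wiping face's centre, z up; symmetric.
- scraper_eye (a point): Top middle of the scraper's eye: centre of the underside of the grip bar, 72 mm above the scraper's origin; it rests on the peg when the scraper hangs.
- peg_stand: Fixed stand. Dark base plate 100 x 90 x 12 mm (x -30 to +70 mm), post 16 mm square up to 149 mm, and a level steel peg 14 mm thick, axis 142 mm up, from the post (x -8 mm) along -x to a red end ball, 20 mm diameter, centred at x -97 mm. Origin on the bench under the post; z up.
- peg_mid (a point): Point on top of the peg, halfway along it: 50 mm from the post axis along the peg, 149 mm up; axes as peg_stand.
- chip0: Loose pink resin chip 28 x 20 x 9 mm, 12 g, sharp, lying on the black plate at the start; origin at the centre of its underside. May be absent.
- chip1: Loose pink resin chip 28 x 20 x 9 mm, 12 g, sharp, lying on the black plate at the start; origin at the centre of its underside. May be absent.
- chip2: Loose pink resin chip 28 x 20 x 9 mm, 12 g, sharp, lying on the black plate at the start; origin at the centre of its underside. May be absent.
- chip3: Loose pink resin chip 28 x 20 x 9 mm, 12 g, sharp, lying on the black plate at the start; origin at the centre of its underside. May be absent.
- chip4: Loose pink resin chip 28 x 20 x 9 mm, 12 g, sharp, lying on the black plate at the start; origin at the centre of its underside. May be absent.
- chip5: Loose pink resin chip 28 x 20 x 9 mm, 12 g, sharp, lying on the black plate at the start; origin at the centre of its underside. May be absent.
- jar0: Squat specimen jar: white cylinder with a teal cap, 56 mm diameter, 46 mm high, about 120 g, standing on the bench at the start; origin at the centre of its underside, z up along its axis. May be absent.
- jar1: Squat specimen jar: white cylinder with a teal cap, 56 mm diameter, 46 mm high, about 120 g, standing on the bench at the start; origin at the centre of its underside, z up along its axis. May be absent.
- jar2: Squat specimen jar: white cylinder with a teal cap, 56 mm diameter, 46 mm high, about 120 g, standing on the bench at the start; origin at the centre of its underside, z up along its axis. May be absent.
- jar3: Squat specimen jar: white cylinder with a teal cap, 56 mm diameter, 46 mm high, about 120 g, standing on the bench at the start; origin at the centre of its underside, z up along its axis. May be absent.
- amber_bottle: Bystander: amber bottle with black cap, 56 mm diameter, 140 mm high, loose; origin at the centre of its underside.
- dish_stack: Bystander: stack of three pale culture dishes, 89 mm diameter, 41 mm high, loose, one piece; origin at the centre of its underside.
- beaker: Bystander: glass beaker, 72 mm diameter, 90 mm high, loose; origin at the centre of its underside.
Not all that is in view belongs to the job. Leave any red look-alike of the jar1 alone.

How it is judged:
By the outcome, as a careful person would: the job done as asked, in the order asked, and still so for the second after the job is handed in, with the robot touching nothing.
Of chip0, chip1, chip2, chip3, chip4, chip5 only 3 to 6 are there at a start; the rules pass over those that are not, and their reading is None.
Of jar0, jar1, jar2, jar3 only 3 to 4 are there at a start; the rules pass over those that are not, and their reading is None.
At some moment in a run one of jar0, jar1, jar2, jar3 may be knocked a few centimetres aside while the robot is not near it.
It also fails if it takes over 210 s, if anything falls off the work surface, if the arm or the gripper's body presses on something with over 40 N, if the wrist force passes 120 N, or if a joint passes its speed limit or range.

### The arm

A 6-joint arm with a two-finger parallel gripper is mounted at the origin on the work surface. World frame = base frame: x ahead of the robot, y to its left, z up, the work surface at z = 0. Lengths are in m, angles in rad, forces in N, time in s.
With the tool pointing down it reaches from about 0.25 to 0.725 m from the base axis. Payload 4 kg.
Tool frame: the origin (TCP) lies on the centre line of the jaws, within the pads' length; the fingertips stand 22 mm ahead of it and the grasp point (between the pads) lies 3 mm ahead of it (bot.tip_reach is the distance from the TCP to the fingertips, in m); z points along the fingers, y is the line along which they close (so a half turn about z gives the same grasp; the last joint's range is limited). The gripper opens to 85 mm and grips with 20 to 120 N. Pads are 22 mm wide; open, the fingers measure 114 mm over their backs; the gripper's body (76 mm by 85 mm) begins 54 mm behind the grasp point. The pads swing forward as they close: fully open they stand 13 mm farther back than shut.
Start: joints at [-1.17, 0.241, 0.005, 1.335, 0, 1.571], TCP at [0.195, -0.46, 0.227] pointing down, gripper open.
Joint ranges: [-2.72, 2.72], [-1.05, 1.87], [-1.09, 1.28], [-1.99, 2.15], [-1.42, 1.44], [-3.14, 3.14]. Speed limits (rad/s): [2.79, 2.79, 3.14, 3.14, 3.14, 3.14].

### API

Orientations are given as a unit quaternion [x, y, z, w].
In Python, from workcell import bot gives the robot as it stands. The module is installed in compiled form; this text tells all that it offers.
- The arm moves only by the tool apply_moves, never from a script. Its argument "commands" is a list of rows, each a list of 4 numbers: the shift along the tool's x, y, z scaled (see below), then the turn about the tool's z scaled (see below). In form: [[tx, ty, tz, roll], ...]. A call has exactly 5 rows; each row shifts and turns the commanded pose from where the row before left it, along the tool's axes as they then stand; what a row does not reach is not made up. The controller multiplies each number of a shift by 20 mm and each number of a turn by 60 degrees. A row lasts 1/12 s, in which the tool goes at most 41.7 mm and 7.16 degrees, less where a joint would pass 70% of its speed; a pose out of reach is approached as far as the arm can. A call with a number of a shift or a turn outside -1 to 1 is refused whole. A call with a gripper value outside its range is refused whole. "claw" is the closure, from 0 (fully open) to 1 (shut), set as the call begins (left out, the last holds). The fingers move at their own pace and stop on an object; the grip force is fixed at half the most. Time passes only in rows, so rows that do not move let the fingers close, or fill a call up. It gives the time, the measured TCP pose, the force, the opening and the grip force at its end, in the units of the state.
- bot.get_obs(): the state, without advancing time (a new reading comes with each control period).
- bot.camera(name): name is "side" or "top"; returns a dict with "image" (384x512x3 uint8, blue, green, red), "camera_matrix" (3x3 intrinsics, pixels), "R" (3x3) and "t" (3): a world point X has camera coordinates R X + t. Camera axes: x right, y down, z forward; pixel columns grow to the right and rows downward; lengths in m; the calibration is good to about 2 mm. A picture is of the moment at which its call begins. There is no depth.
- bot.job_done(): hands the job in; it is judged then, once.
The state is a dict: "clock": time; "joint_pos": joint angles; "joint_vel": joint speeds; "tau": joint torques, N m; "eef_pos": TCP position; "tool_rot": TCP orientation; "ft_force": force on the tool from outside, world axes, zero at the start; "ft_torque": the same for the moment, N m; "grip_width": finger opening in m; "grasp_force": force on a finger pad.
Only numpy, scipy, OpenCV 4.12 (cv2) and the standard library are available. Lean on these libraries where they do the work, as an engineer would, in place of code of your own. Each camera call takes 0.05 s, during which the arm holds its last target. There are 200 camera calls.

## Working session

There is one attempt and no reset: what is moved stays moved. The work goes in short steps, Python scripts to look and compute and a tool call to move; the robot and the scene stay as the last step left them, time stands still between calls to the robot, and variables do not carry over. Pictures are saved under pics/ and viewed, at most 14 in all, crops included, and the job is handed in when it is done.

Besides the shell and the picture viewer there is one more tool, called after "Call:" as a command line: name --pt "numbers of a row" for each row, then --argument value for the rest. apply_moves: Moves the arm, as the interface text tells. Shifts and turns lie within -1 to 1; 1 stands for 20 mm of shift or 60 degrees of turn. Its arguments: {"type":"object","properties":{"commands":{"type":"array","items":{"type":"array","items":{"type":"number","minimum":-1,"maximum":1}}},"claw":{"type":"number"}},"required":["commands"]}

```bash
mkdir -p pics; cat > h.py <<'E'
import numpy as np, cv2
from workcell import bot
def snap(n,tag):
    c=bot.camera(n); cv2.imwrite(f'pics/{tag}.png',c['image']); np.savez(f'pics/{tag}.npz',K=c['camera_matrix'],R=c['R'],t=c['t']); return c
def ray(c,u,v,z):
    K=c['camera_matrix'] if 'camera_matrix' in c else c['K'];R=np.array(c['R']);t=np.array(c['t'])
    o=-R.T@t; d=R.T@np.linalg.solve(K,[u,v,1.]); return o+d*(z-o[2])/d[2]
def proj(c,X):
    K=c['camera_matrix'] if 'camera_matrix' in c else c['K']
    p=K@(np.array(c['R'])@np.array(X)+np.array(c['t'])); return p[:2]/p[2]
E
python3 - <<'E'
from h import *
a=snap('top','top0');b=snap('side','side0')
for c in(a,b): print(-c['R'].T@c['t'],c['camera_matrix'][0])
print(bot.get_obs())
E
```

```text
[0.39075629 0.01103084 1.43021208] [385.05740107   0.         254.78096249]
[0.43597314 0.90489308 0.71838753] [362.0579484    0.         254.55857227]
{'clock': 0.1, 'joint_pos': array([-1.16996999e+00,  2.41333961e-01,  3.85533780e-03,  1.33520088e+00,
        3.87540133e-05,  1.57077387e+00]), 'joint_vel': array([-0.00011458, -0.0026118 ,  0.00210369,  0.00071296,  0.00057364,
        0.00144737]), 'tau': array([-1.06476432e-04, -3.73138547e+01,  2.53009683e+01,  1.08826405e-02,
       -4.39960831e-05,  1.20292879e-05]), 'eef_pos': array([ 0.19487579, -0.45983417,  0.22600245]), 'tool_rot': array([ 9.79981744e-01,  1.99085144e-01, -1.68445869e-04, -9.26598486e-04]), 'ft_force': array([-0.92750044, -0.6277172 ,  0.25234346]), 'ft_torque': array([-0.0047798 ,  0.01613336, -0.03224136]), 'grasp_force': 0.0, 'grip_width': 0.08547942574146561}
```

View pics/top0.png

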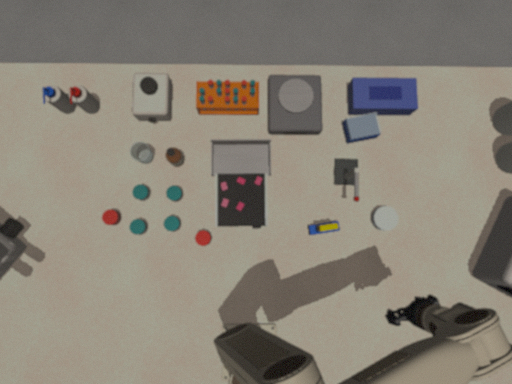

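View pics/side0.png

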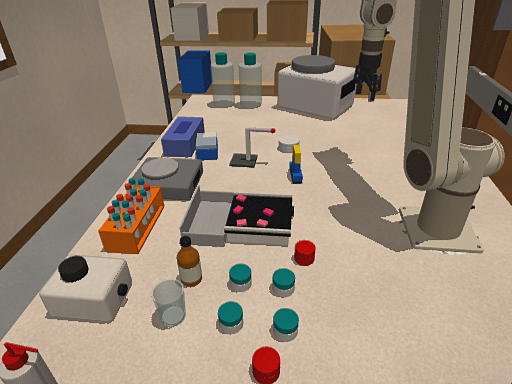

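The top picture shows the plate at about (242,200) with 5 pink chips and the tray above it. The scraper is at (323,227), and the peg stand at (345,172) with its ball at (356,199). There are four teal jars at (141,192), (175,193), (138,227) and (172,223). The red look-alikes at (111,217) and (204,238) are to be left alone. Next I'll make an enlarged crop and measure by colour.

```bash
cat > m.py <<'E'
from h import *
def blobs(img,lo,hi,amin=4,box=None):
    hsv=cv2.cvtColor(img,cv2.COLOR_BGR2HSV); m=cv2.inRange(hsv,np.array(lo),np.array(hi))
    n,l,s,c=cv2.connectedComponentsWithStats(m); out=[]
    for i in range(1,n):
        if s[i,4]<amin: continue
        u,v=c[i]
        if box and not(box[0]<u<box[2] and box[1]<v<box[3]): continue
        p=np.argwhere(l==i)[:,::-1].astype(np.float32); r=cv2.minAreaRect(p)
        out.append((u,v,s[i,4],r))
    return out
COL=dict(teal=((80,120,50),(97,255,255)),pink=((155,80,120),(176,255,255)),yellow=((22,120,120),(34,255,255)),blue=((100,150,60),(125,255,255)),red=((0,180,80),(4,255,255)))
E
python3 - <<'E'
from m import *
for n in('top','side'):
    img=cv2.imread(f'pics/{n}0.png'); c=np.load(f'pics/{n}0.npz')
    zs=dict(teal=.046,pink=.059,yellow=.116,blue=.034,red=.142)
    for k in COL:
        for u,v,a,r in blobs(img,*COL[k],amin=6,box=(90,120,400,260) if n=='top' else (160,110,330,384)):
            print(n,k,round(u,1),round(v,1),a,ray(c,u,v,zs[k])[:2].round(4),np.round(r[1],1),round(r[2]))
t=cv2.imread('pics/top0.png')
cv2.imwrite('pics/cropA.png',cv2.resize(t[130:250,200:400],None,fx=4,fy=4,interpolation=cv2.INTER_CUBIC))
s=cv2.imread('pics/side0.png')
cv2.imwrite('pics/cropB.png',cv2.resize(s[110:250,170:330],None,fx=4,fy=4,interpolation=cv2.INTER_CUBIC))
E
```

```text
top teal 140.2 191.7 130 [0.5673 0.3919] [12. 12.] 90
top teal 173.9 192.8 132 [0.5632 0.2712] [12. 12.] 90
top teal 171.5 223.1 140 [0.4544 0.2769] [12. 13.] 90
top teal 137.4 226.4 137 [0.4428 0.3976] [12. 13.] 90
top pink 240.6 180.1 40 [0.6079 0.0306] [7.6 4.9] 27
top pink 258.1 180.4 40 [ 0.6071 -0.0324] [4.9 7.6] 27
top pink 223.5 185.6 39 [0.5879 0.0919] [7. 5.] 90
top pink 224.5 202.4 44 [0.5274 0.0878] [5.7 7.6] 18
top pink 239.9 205.8 40 [0.5153 0.0329] [5.4 7.2] 27
top yellow 328.1 226.6 98 [ 0.4385 -0.2693] [ 5.6 17.6] 81
top blue 312.6 229.3 48 [ 0.432  -0.2302] [7.3 6.9] 79
top red 356.0 198.5 6 [ 0.5323 -0.3611] [1. 2.] 90
top red 109.6 216.6 84 [0.4715 0.4634] [11. 11.] 90
top red 202.7 237.4 89 [0.4024 0.1545] [12. 11.] 0
side teal 239.8 273.7 349 [0.5605 0.2852] [19. 21.] 90
side teal 283.4 278.6 368 [0.4522 0.2901] [20. 21.] 90
side teal 229.9 313.6 478 [0.5643 0.404 ] [23. 24.] 90
side teal 285.6 320.8 504 [0.4411 0.4096] [24. 24.] 90
side pink 240.7 197.2 45 [ 0.6049 -0.0242] [8.9 5.1] 18
side pink 237.5 209.0 50 [0.6051 0.0381] [6.1 9.5] 51
side pink 267.9 211.3 53 [0.5124 0.0412] [9.4 5.8] 27
side pink 241.2 222.1 56 [0.5846 0.0995] [6. 9.] 90
side pink 261.9 222.2 60 [0.525  0.0945] [10.2  6. ] 16
side yellow 297.0 153.5 105 [ 0.4342 -0.2258] [17.6  6.2] 83
side blue 182.6 127.0 110 [ 0.9646 -0.5946] [ 8.9 17.8] 34
side blue 207.1 153.5 218 [ 0.7922 -0.3501] [20.8 20.8] 87
side blue 295.6 171.5 186 [ 0.436  -0.2401] [23.   9.9] 77
side red 272.5 130.3 14 [ 0.5303 -0.3547] [3. 3.] 90
side red 304.5 252.5 417 [0.4065 0.2952] [24. 19.] 90
side red 265.9 364.8 836 [0.4687 0.5691] [36. 27.] 90
```

View pics/cropA.png

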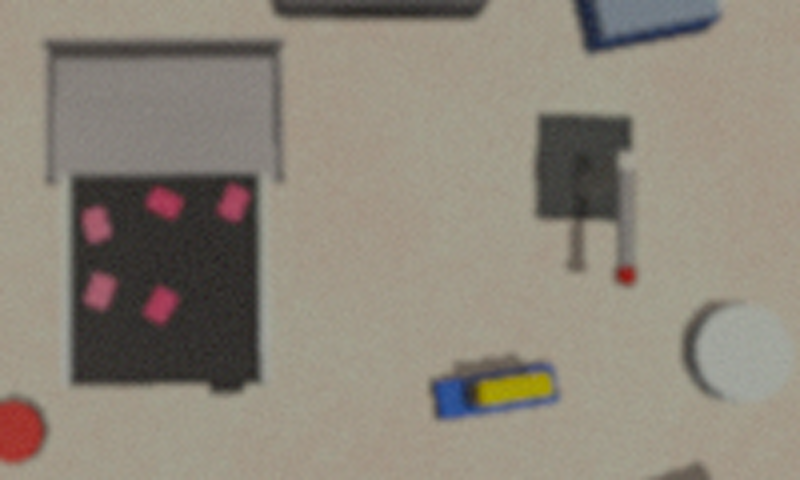

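View pics/cropB.png

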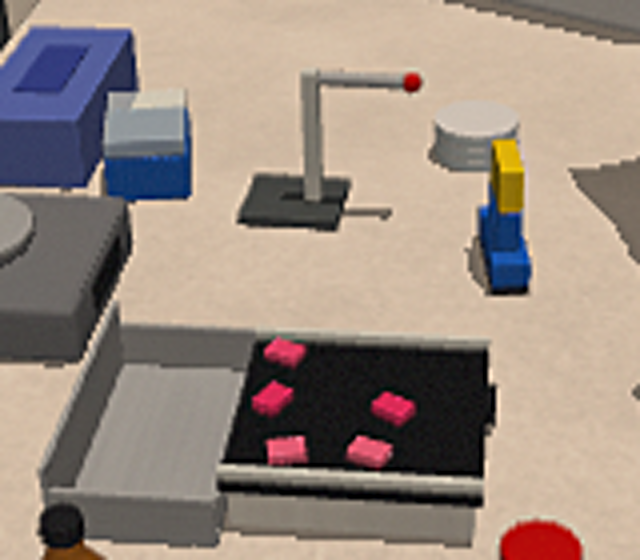

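Five chips are on the plate: 3 along its far half and 2 nearer. All four teal jars are present. In crop A the scraper sits at about (495,390), and the peg runs along image-vertical at column 625. Now I'll fit precise poses with silhouettes from both cameras.

```bash
cat > fit.py <<'E'
from m import *
from scipy.optimize import minimize
S=4
def mask(img,lo,hi,box):
    hsv=cv2.cvtColor(cv2.resize(img,None,fx=S,fy=S,interpolation=cv2.INTER_LINEAR),cv2.COLOR_BGR2HSV)
    m=cv2.inRange(hsv,np.array(lo),np.array(hi)); k=np.zeros_like(m); x0,y0,x1,y1=[S*b for b in box]; k[y0:y1,x0:x1]=m[y0:y1,x0:x1]; return k
def hullmask(c,P):
    q=np.array([proj(c,p) for p in P]); q=(q+.5)*S-.5
    h=cv2.convexHull(q.astype(np.float32)).reshape(-1,2)
    m=np.zeros((384*S,512*S),np.uint8); cv2.fillConvexPoly(m,np.round(h*16).astype(np.int32),255,shift=4); return m
def boxpts(x,y,yaw,b):
    R=np.array([[np.cos(yaw),-np.sin(yaw)],[np.sin(yaw),np.cos(yaw)]])
    return [np.r_[R@[px,py]+[x,y],pz] for px in b[:2] for py in b[2:4] for pz in b[4:]]
def fit(terms,x0):
    # terms: (cam, mask, box); mask vs hull
    def f(p):
        s=0
        for c,m,b in terms:
            h=hullmask(c,boxpts(*p,b)); s+=1-np.count_nonzero(h&m)/max(1,np.count_nonzero(h|m))
        return s
    r=min((minimize(f,np.array(x0)+d,method='Nelder-Mead',options=dict(initial_simplex=np.array(x0)+d+np.array([[0,0,0],[.008,0,0],[0,.008,0],[0,0,.1]]),xatol=1e-4,fatol=1e-4)) for d in ([0,0,0],[.004,-.004,.05],[-.004,.004,-.05])),key=lambda r:r.fun)
    return r.x,r.fun
E
cat > f1.py <<'E'
from fit import *
ti,si=cv2.imread('pics/top0.png'),cv2.imread('pics/side0.png')
tc,sc=dict(np.load('pics/top0.npz')),dict(np.load('pics/side0.npz'))
Y=COL['yellow']; yb=(-.011,.011,-.032,.032,.072,.116)
ym=((20,100,60),(36,255,255))
yt=mask(ti,*ym,(305,212,345,242)); ys=mask(si,*ym,(285,140,306,168))
for T in ([(tc,yt,yb),(sc,ys,yb)],[(tc,yt,yb)],[(sc,ys,yb)]): print('scr',*fit(T,(.437,-.262,.1)))
def hull(m):
    n,l,s,_=cv2.connectedComponentsWithStats(m); i=1+np.argmax(s[1:,4]); o=np.zeros_like(m)
    mm=cv2.morphologyEx((l==i).astype(np.uint8)*255,cv2.MORPH_OPEN,np.ones((25,25))); h=cv2.convexHull(np.argwhere(mm>0)[:,::-1].astype(np.int32)); cv2.fillConvexPoly(o,h,255); return o
dk=((0,0,0),(180,255,75))
pb=(-.095,.095,-.085,.085,.05,.05)
pt=hull(mask(ti,*dk,(205,165,280,226)));ps=hull(mask(si,*dk,(220,190,300,236)))
for T in ([(tc,pt,pb)],[(sc,ps,pb)],[(tc,pt,pb),(sc,ps,pb)]): print('plate',*fit(T,(.545,.025,0.)))
bb=(-.03,.07,-.045,.045,0,.012)
bt=hull(mask(ti,(0,0,0),(180,255,95),(330,155,365,190)));bs=hull(mask(si,(0,0,0),(180,255,85),(225,150,262,170)))
for T in ([(tc,bt,bb)],[(sc,bs,bb)],[(tc,bt,bb),(sc,bs,bb)]): print('peg',*fit(T,(.63,-.34,0.)))
for c,i,b in((tc,ti,(350,192,362,204)),(sc,si,(264,122,280,138))):
    m=mask(i,(0,110,60),(8,255,255),b)|mask(i,(174,110,60),(180,255,255),b); p=(np.argwhere(m>0).mean(0)[::-1]+.5)/S-.5; print('ball',p,np.count_nonzero(m)/16,ray(c,*p,.142))
E
python3 f1.py
```

```text
scr [ 0.4374963  -0.27035276  0.12881404] 0.3431502293444305
scr [ 0.4388858  -0.2698714   0.16642233] 0.19840919133893065
scr [ 0.43618059 -0.26886023  0.12662268] 0.09207161125319696
plate [0.53956768 0.02992294 0.00215485] 0.0899295898168333
plate [ 0.53282061  0.022637   -0.00979039] 0.12502206271695004
plate [ 0.53600997  0.02580739 -0.00097397] 0.23458976981700919
peg [ 6.31281441e-01 -3.62359119e-01 -5.20978080e-04] 0.17509911270530487
peg [ 0.62993151 -0.36398537  0.11876592] 0.29414970930232553
peg [ 0.63107535 -0.36542276  0.07475051] 0.47574989453628735
ball [356.12396694 198.38326446] 15.125 [ 0.53274763 -0.36157448  0.142     ]
ball [272.50083893 130.08053691] 18.625 [ 0.53046418 -0.35654663  0.142     ]
```

Call:
apply_moves --pt "0 0 0 -0.083" --pt "0 0 0 -0.083" --pt "0 0 0 -0.083" --pt "0 0 0 -0.083" --pt "0 0 0 -0.083" --claw 0

```text
clock: 0.52
eef_pos: [0.1949, -0.46, 0.2263]
tool_rot: [0.913, 0.408, 0.0, -0.001]
ft_force: [-0.4, 0.6, -0.7]
grip_width: 0.0856
grasp_force: 0.0
```

Call:
apply_moves --pt "0 0 0 -0.083" --pt "0 0 0 -0.083" --pt "0 0 0 -0.083" --pt "0 0 0 -0.083" --pt "0 0 0 -0.083"

```text
clock: 0.93
eef_pos: [0.1949, -0.46, 0.2262]
tool_rot: [0.804, 0.595, 0.0, -0.001]
ft_force: [0.6, -0.0, 0.7]
grip_width: 0.0854
grasp_force: 0.0
```

Call:
apply_moves --pt "0 0 0 -0.083" --pt "0 0 0 -0.083" --pt "0 0 0 -0.083" --pt "0 0 0 -0.083" --pt "0 0 0 -0.083"

```text
clock: 1.35
eef_pos: [0.1949, -0.46, 0.2263]
tool_rot: [0.657, 0.754, 0.0, -0.001]
ft_force: [0.0, 0.8, -0.2]
grip_width: 0.0858
grasp_force: 0.0
```

```bash
cat > g.py <<'E'
import sys
from h import *
from scipy.spatial.transform import Rotation as Ro
# usage: g.py x y z yawdeg(of tool x)
o=bot.get_obs(); R=Ro.from_quat(o['tool_rot']).as_matrix()
x,y,z,psi=map(float,sys.argv[1:5])
cur=np.degrees(np.arctan2(R[1,0],R[0,0]))
print('t',round(o['clock'],2),'pos',o['eef_pos'].round(4),'yaw',cur.round(2),'zax',R[:,2].round(3),'j',o['joint_pos'].round(2),'F',o['ft_force'].round(1),'w',round(o['grip_width'],4),'gf',round(o['grasp_force'],1))
d=R.T@(np.array([x,y,z])-o['eef_pos'])
print('units now frame',(d/.02).round(2),'roll',round(-(psi-cur)/60,3))
a=np.radians(psi);Rt=np.array([[np.cos(a),np.sin(a),0],[np.sin(a),-np.cos(a),0],[0,0,-1]])
print('units target frame',(Rt.T@(np.array([x,y,z])-o['eef_pos'])/.02).round(2))
E
python3 g.py .4375 -.2697 .22 98
```

```text
t 1.35 pos [ 0.1949 -0.46    0.2263] yaw 97.91 zax [-0.     0.001 -1.   ] j [-1.17  0.24  0.    1.34  0.    0.26] F [ 0.   0.8 -0.2] w 0.0858 gf 0.0
units now frame [ 7.75 13.32  0.32] roll -0.001
units target frame [ 7.73 13.34  0.31]
```

Call:
apply_moves --pt "0.517 0.888 0.02 0" --pt "0.517 0.888 0.02 0" --pt "0.517 0.888 0.02 0" --pt "0.517 0.888 0.02 0" --pt "0.517 0.888 0.02 0"

```text
clock: 1.77
eef_pos: [0.2766, -0.3964, 0.2243]
tool_rot: [0.658, 0.753, 0.0, -0.001]
ft_force: [-1.0, 0.1, -0.2]
grip_width: 0.0852
grasp_force: 0.0
```

Call:
apply_moves --pt "0.517 0.888 0.02 0" --pt "0.517 0.888 0.02 0" --pt "0.517 0.888 0.02 0" --pt "0.517 0.888 0.02 0" --pt "0.517 0.888 0.02 0"

```text
clock: 2.18
eef_pos: [0.3577, -0.3332, 0.2223]
tool_rot: [0.658, 0.753, 0.0, -0.001]
ft_force: [0.7, -1.0, -0.0]
grip_width: 0.0854
grasp_force: 0.0
```

Call:
apply_moves --pt "0.517 0.888 0.02 0" --pt "0.517 0.888 0.02 0" --pt "0.517 0.888 0.02 0" --pt "0.517 0.888 0.02 0" --pt "0.517 0.888 0.02 0"

```text
clock: 2.6
eef_pos: [0.4388, -0.2702, 0.2203]
tool_rot: [0.658, 0.753, -0.0, -0.001]
ft_force: [-0.3, 0.2, -0.4]
grip_width: 0.0852
grasp_force: 0.0
```

```bash
python3 g.py .4375 -.2697 .101 98; python3 - <<'E'
from h import *
a=snap('top','top1')['image'];b=snap('side','side1')['image']
cv2.imwrite('pics/c1.png',np.hstack([cv2.resize(a[170:270,270:370],None,fx=4,fy=4),cv2.resize(b[90:190,245:345],None,fx=4,fy=4)]))
E
```

```text
t 2.6 pos [ 0.4388 -0.2702  0.2203] yaw 97.67 zax [-0.001  0.001 -1.   ] j [-0.55  0.27  0.03  1.33 -0.    0.89] F [-0.3  0.2 -0.4] w 0.0852 gf 0.0
units now frame [ 0.03 -0.06  5.96] roll -0.006
units target frame [ 0.03 -0.06  5.96]
```

View pics/c1.png

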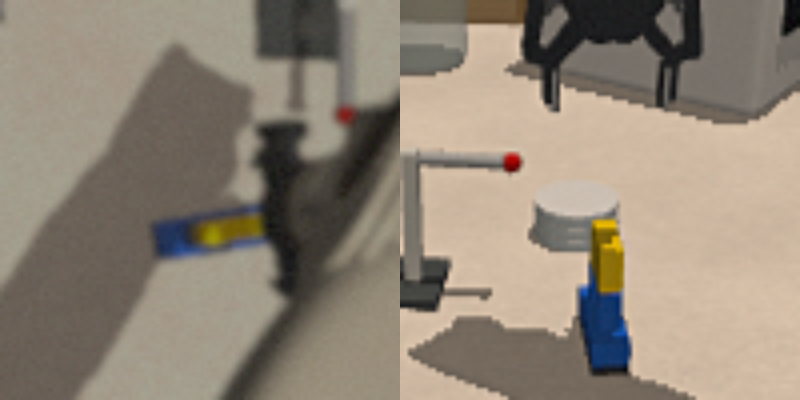

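The gripper (crop centre 612,30) is in line with the yellow bar (605,260). I'll descend and grip.

Call:
apply_moves --pt "0 -0.06 0.8 0" --pt "0 0 0.8 0" --pt "0 0 0.8 0" --pt "0 0 0.8 0" --pt "0 0 0.8 0"

```text
clock: 3.12
eef_pos: [0.4363, -0.2716, 0.1398]
tool_rot: [0.659, 0.753, -0.0, -0.0]
ft_force: [0.2, -0.8, 0.6]
grip_width: 0.0853
grasp_force: 0.0
```

Call:
apply_moves --pt "0 0 0.7 0" --pt "0 0 0.7 0" --pt "0 0 0.5 0" --pt "0 0 0.05 0" --pt "0 0 0 0"

```text
clock: 3.53
eef_pos: [0.4364, -0.2713, 0.1012]
tool_rot: [0.658, 0.753, -0.0, -0.001]
ft_force: [-0.3, -0.2, -0.0]
grip_width: 0.0854
grasp_force: 0.0
```

Call:
apply_moves --pt "0 0 0 0" --pt "0 0 0 0" --pt "0 0 0 0" --pt "0 0 0 0" --pt "0 0 0 0" --claw 1

```text
clock: 3.95
eef_pos: [0.4375, -0.2715, 0.1023]
tool_rot: [0.658, 0.753, 0.0, 0.001]
ft_force: [0.4, 0.1, -0.6]
grip_width: 0.0254
grasp_force: 0.0
```

Call:
apply_moves --pt "0 0 0 0" --pt "0 0 0 0" --pt "0 0 0 0" --pt "0 0 0 0" --pt "0 0 0 0"

```text
clock: 4.37
eef_pos: [0.4375, -0.2716, 0.1025]
tool_rot: [0.658, 0.753, -0.0, 0.001]
ft_force: [-1.5, 0.1, 6.6]
grip_width: 0.0196
grasp_force: 59.6
```

Call:
apply_moves --pt "0 0 -0.5 0" --pt "0 0 -0.8 0" --pt "0 0 -0.8 0" --pt "0 0 -0.8 0" --pt "0 0 -0.6 0"

```text
clock: 4.78
eef_pos: [0.4371, -0.271, 0.1727]
tool_rot: [0.658, 0.753, 0.0, -0.0]
ft_force: [0.5, -0.2, -2.5]
grip_width: 0.0202
grasp_force: 59.0
```

Call:
apply_moves --pt "0 0 -0.8 0" --pt "0 0 -0.8 0" --pt "0 0 -0.8 0" --pt "0 0 -0.6 0" --pt "0 0 0 0"

```text
clock: 5.2
eef_pos: [0.4382, -0.2718, 0.2342]
tool_rot: [0.658, 0.753, 0.0, 0.002]
ft_force: [1.0, -0.0, -1.9]
grip_width: 0.0199
grasp_force: 59.1
```

```bash
python3 g.py .459 .003 .21 90; python3 - <<'E'
from h import *
a=snap('top','top2')['image'];b=snap('side','side2')['image']
cv2.imwrite('pics/c2.png',np.hstack([cv2.resize(a[170:270,270:370],None,fx=4,fy=4),cv2.resize(b[90:190,245:345],None,fx=4,fy=4)]))
E
```

```text
t 5.2 pos [ 0.4382 -0.2718  0.2342] yaw 97.67 zax [ 0.003 -0.002 -1.   ] j [-0.56  0.27  0.06  1.36  0.    0.88] F [ 1.  -0.  -1.9] w 0.0199 gf 59.1
units now frame [13.48  2.86  1.19] roll 0.128
units target frame [13.74  1.04  1.21]
```

View pics/c2.png

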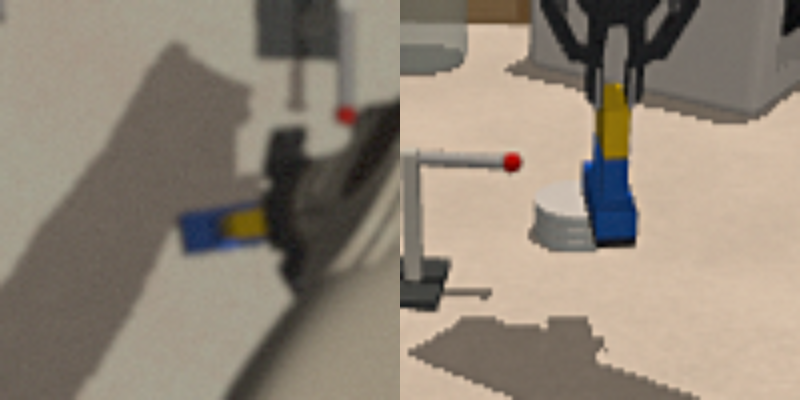

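Held firmly: the bar is in the jaws at crop (612,120). Now I'll carry it over to the near edge of the plate.

Call:
apply_moves --pt "0 0 0 0.064" --pt "0 0 0 0.064" --pt "0.9 0.07 0.08 0" --pt "0.9 0.07 0.08 0" --pt "0.9 0.07 0.08 0"

```text
clock: 5.72
eef_pos: [0.4403, -0.2164, 0.225]
tool_rot: [0.708, 0.707, -0.001, -0.002]
ft_force: [0.0, 0.3, -2.9]
grip_width: 0.0203
grasp_force: 59.0
```

Call:
apply_moves --pt "0.9 0.07 0.08 0" --pt "0.9 0.07 0.08 0" --pt "0.9 0.07 0.08 0" --pt "0.9 0.07 0.08 0" --pt "0.9 0.07 0.08 0"

```text
clock: 6.13
eef_pos: [0.4473, -0.1261, 0.2172]
tool_rot: [0.707, 0.707, -0.001, -0.002]
ft_force: [-0.7, 0.1, -2.9]
grip_width: 0.0201
grasp_force: 59.0
```

Call:
apply_moves --pt "0.9 0.07 0.08 0" --pt "0.9 0.07 0.08 0" --pt "0.9 0.07 0.08 0" --pt "0.9 0.07 0.08 0" --pt "0.9 0.07 0.08 0"

```text
clock: 6.55
eef_pos: [0.4543, -0.0363, 0.2093]
tool_rot: [0.707, 0.707, -0.001, -0.001]
ft_force: [0.8, 0.4, -2.9]
grip_width: 0.0201
grasp_force: 59.0
```

Call:
apply_moves --pt "0.9 0.07 0.08 0" --pt "0.9 0.07 0.08 0" --pt "0.3 0 0 0" --pt "0 0 0 0" --pt "0 0 0 0"

```text
clock: 6.97
eef_pos: [0.4576, 0.0045, 0.207]
tool_rot: [0.707, 0.707, -0.001, -0.0]
ft_force: [0.1, -0.3, -2.6]
grip_width: 0.0203
grasp_force: 59.0
```

```bash
python3 g.py .461 .002 .16 90; python3 - <<'E'
from h import *
a=snap('top','top3')['image'];b=snap('side','side3')['image']
cv2.imwrite('pics/c3.png',np.hstack([cv2.resize(a[130:240,200:300],None,fx=4,fy=4),cv2.resize(b[140:250,210:310],None,fx=4,fy=4)]))
E
```

```text
t 6.97 pos [0.4576 0.0045 0.207 ] yaw 90.03 zax [-0.002 -0.001 -1.   ] j [ 0.01  0.17 -0.14  1.27 -0.    1.58] F [ 0.1 -0.3 -2.6] w 0.0203 gf 59.0
units now frame [-0.13  0.17  2.35] roll 0.0
units target frame [-0.13  0.17  2.35]
```

View pics/c3.png

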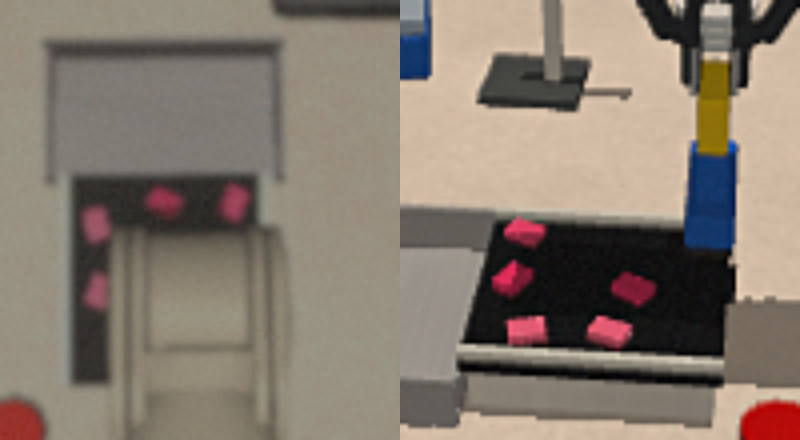

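Call:
apply_moves --pt "-0.1 0.17 0.5 0" --pt "0 0 0.5 0" --pt "0 0 0.5 0" --pt "0 0 0.5 0" --pt "0 0 0.35 0"

```text
clock: 7.48
eef_pos: [0.4612, 0.0018, 0.1592]
tool_rot: [0.708, 0.706, -0.001, -0.0]
ft_force: [0.3, 0.7, -2.5]
grip_width: 0.0198
grasp_force: 59.0
```

Call:
apply_moves --pt "0 0 0.1 0" --pt "0 0 0.1 0" --pt "0 0 0 0" --pt "0 0 0 0" --pt "0 0 0 0"

```text
clock: 7.9
eef_pos: [0.4622, 0.0027, 0.1573]
tool_rot: [0.707, 0.707, 0.0, 0.0]
ft_force: [0.1, -0.4, -1.8]
grip_width: 0.0197
grasp_force: 59.0
```

```bash
python3 g.py .461 .002 .154 90; python3 - <<'E'
from h import *
b=snap('side','side4')['image']
cv2.imwrite('pics/c4.png',cv2.resize(b[150:240,210:310],None,fx=6,fy=6))
E
```

```text
t 7.9 pos [0.4622 0.0027 0.1573] yaw 89.98 zax [ 0.001  0.    -1.   ] j [ 0.01  0.21 -0.22  1.14 -0.    1.58] F [ 0.1 -0.4 -1.8] w 0.0197 gf 59.0
units now frame [-0.03 -0.06  0.17] roll -0.0
units target frame [-0.03 -0.06  0.17]
```

View pics/c4.png

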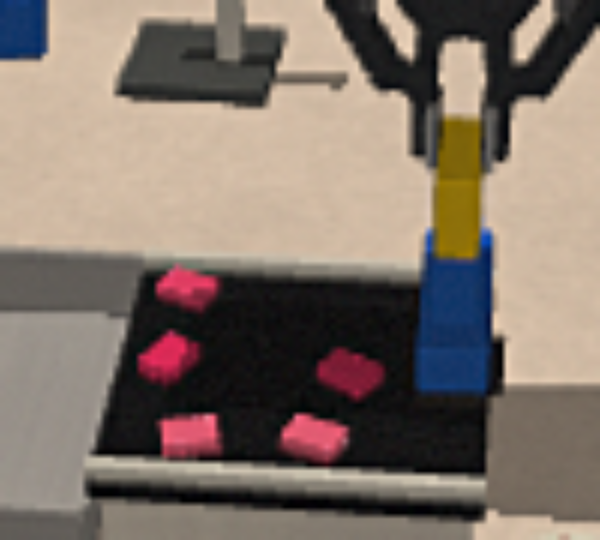

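Call:
apply_moves --pt "0 0 0.05 0" --pt "0 0 0.05 0" --pt "0 0 0 0" --pt "0 0 0 0" --pt "0 0 0 0"

```text
clock: 8.37
eef_pos: [0.4617, 0.0027, 0.1548]
tool_rot: [0.707, 0.707, -0.0, 0.0]
ft_force: [0.5, -0.9, -2.8]
grip_width: 0.0204
grasp_force: 59.0
```

Call:
apply_moves --pt "0 0 0.05 0" --pt "0 0 0.05 0" --pt "0 0 0 0" --pt "0 0 0 0" --pt "0 0 0 0"

```text
clock: 8.78
eef_pos: [0.4617, 0.0027, 0.1528]
tool_rot: [0.707, 0.707, -0.0, -0.0]
ft_force: [-0.6, 0.1, -2.6]
grip_width: 0.02
grasp_force: 59.0
```

Call:
apply_moves --pt "0 0 0.05 0" --pt "0 0 0.05 0" --pt "0 0 0 0" --pt "0 0 0 0" --pt "0 0 0 0"

```text
clock: 9.2
eef_pos: [0.4621, 0.0027, 0.1526]
tool_rot: [0.707, 0.707, 0.001, 0.001]
ft_force: [-3.2, 0.1, 7.7]
grip_width: 0.0201
grasp_force: 60.3
```

Call:
apply_moves --pt "0 0 -0.06 0" --pt "0 0.3 0 0" --pt "0 0.4 0 0" --pt "0 0.4 0 0" --pt "0 0.4 0 0"

```text
clock: 9.62
eef_pos: [0.4897, 0.0028, 0.1538]
tool_rot: [0.707, 0.707, -0.001, -0.002]
ft_force: [-14.9, 0.3, 25.4]
grip_width: 0.0198
grasp_force: 66.9
```

Call:
apply_moves --pt "0 0.4 0 0" --pt "0 0.4 0 0" --pt "0 0.4 0 0" --pt "0 0.4 0 0" --pt "0 0.4 0 0"

```text
clock: 10.03
eef_pos: [0.533, 0.0028, 0.1537]
tool_rot: [0.707, 0.707, 0.001, 0.001]
ft_force: [4.1, -0.2, 7.0]
grip_width: 0.0146
grasp_force: 3.5
```

Call:
apply_moves --pt "0 0.4 0 0" --pt "0 0.4 0 0" --pt "0 0.4 0 0" --pt "0 0.4 0 0" --pt "0 0.4 0 0"

```text
clock: 10.45
eef_pos: [0.572, 0.0026, 0.1513]
tool_rot: [0.707, 0.707, -0.001, -0.001]
ft_force: [0.6, -0.5, -0.5]
grip_width: 0.0
grasp_force: 0.0
```

```bash
python3 g.py .645 .002 .153 90; python3 - <<'E'
from h import *
a=snap('top','top5')['image'];b=snap('side','side5')['image']
cv2.imwrite('pics/c5.png',np.hstack([cv2.resize(a[130:240,200:300],None,fx=4,fy=4),cv2.resize(b[140:250,180:310],None,fx=3.05,fy=4)[:440]]))
E
```

```text
t 10.45 pos [0.572  0.0026 0.1513] yaw 89.98 zax [-0.001 -0.    -1.   ] j [ 0.    0.42  0.07  1.21 -0.    1.58] F [ 0.6 -0.5 -0.5] w 0.0 gf 0.0
units now frame [-0.03  3.65 -0.09] roll -0.0
units target frame [-0.03  3.65 -0.09]
```

View pics/c5.png

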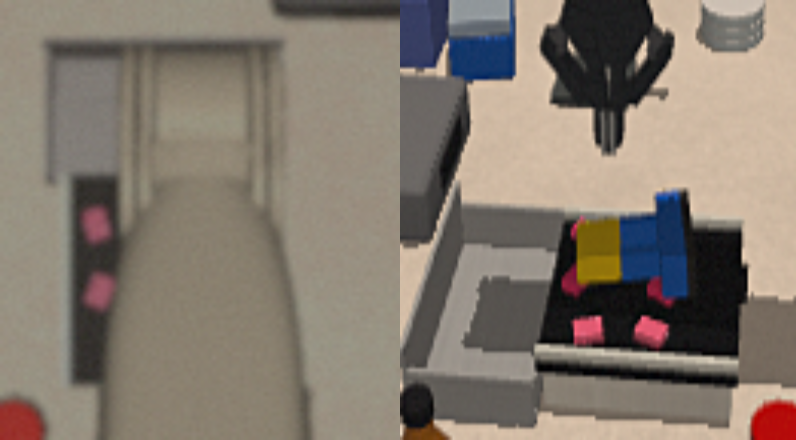

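The scraper pitched out of the jaws because the press on the plate was too strong. It now lies on its front face, with the bar toward the tray at about crop (600,250). I'll move the arm clear and measure it.

Call:
apply_moves --pt "0 0 -1 0" --pt "0 0 -1 0" --pt "0 0 -1 0" --pt "0 0 -1 0" --pt "-1 0 -0.5 0" --claw 0

```text
clock: 10.97
eef_pos: [0.5723, -0.0149, 0.2445]
tool_rot: [0.706, 0.708, 0.002, 0.001]
ft_force: [0.4, -0.3, 0.2]
grip_width: 0.0605
grasp_force: 0.0
```

Call:
apply_moves --pt "-1 0 0 0" --pt "-1 -0.5 0 0" --pt "-1 -0.5 0 0" --pt "-1 -0.5 0 0" --pt "-1 -0.5 0 0"

```text
clock: 11.38
eef_pos: [0.5307, -0.1181, 0.2417]
tool_rot: [0.707, 0.707, -0.0, -0.0]
ft_force: [-0.3, -0.6, -0.4]
grip_width: 0.0853
grasp_force: 0.0
```

Call:
apply_moves --pt "-1 -0.5 0 0" --pt "-1 -0.5 0 0" --pt "-1 -0.5 0 0" --pt "-1 -0.5 0 0" --pt "-1 0 0 0"

```text
clock: 11.8
eef_pos: [0.4895, -0.2179, 0.2421]
tool_rot: [0.707, 0.707, -0.0, -0.001]
ft_force: [1.3, -0.3, 0.1]
grip_width: 0.0856
grasp_force: 0.0
```

```bash
python3 - <<'E'
from h import *
a=snap('top','top6')['image'];b=snap('side','side6')['image']
cv2.imwrite('pics/c6.png',np.hstack([cv2.resize(a[140:240,205:280],None,fx=5,fy=5,interpolation=cv2.INTER_CUBIC),cv2.resize(b[170:250,220:305],None,fx=5,fy=6.25,interpolation=cv2.INTER_CUBIC)]))
E
```

```text
(no output)
```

View pics/c6.png

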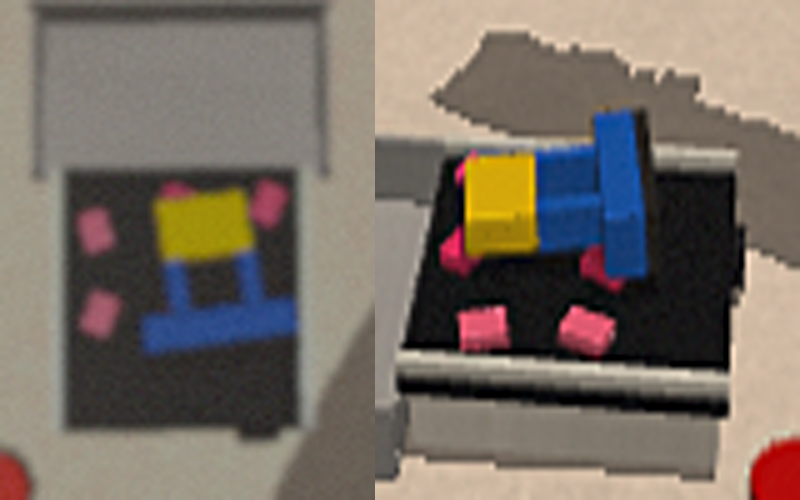

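The scraper lies with its bar (top crop 205,225) over a chip at (178,190), and its block end is near the right lip at (297,315). There are no chips beside the uprights (crop Y≈285), so I'll grip there across y, with the tips kept above chip height.

```bash
cat > lay.py <<'E'
from fit import *
import sys
tag=sys.argv[1]; box=tuple(map(int,sys.argv[2:6])); z=float(sys.argv[6])
ti=cv2.imread(f'pics/{tag}.png'); tc=dict(np.load(f'pics/{tag}.npz'))
m=mask(ti,(20,100,60),(36,255,255),box); P=np.array([ray(tc,*((np.array(p[::-1])+.5)/S-.5),z)[:2] for p in np.argwhere(m>0)[::7]])
r=cv2.minAreaRect((P*1000).astype(np.float32)); print('rect',np.round(r[0],1),np.round(r[1],1),round(r[2],1),'mean',P.mean(0).round(4))
w,v=np.linalg.eigh(np.cov(P.T)); print('short axis deg',np.degrees(np.arctan2(v[1,0],v[0,0])).round(1)%180)
E
python3 lay.py top6 225 170 265 200 .079; python3 -c "
from workcell import bot;print(bot.tip_reach)"
```

```text
rect [587.3  14.4] [51.9 72.5] 12.1 mean [0.5882 0.0142]
short axis deg 10.800000000000011
0.022
```

Call:
apply_moves --pt "0 0 0 -0.109" --pt "0 0 0 -0.109" --pt "0 0 0 -0.109" --pt "0 0 0 -0.109" --pt "0 0 0 -0.109"

```text
clock: 12.32
eef_pos: [0.4915, -0.2164, 0.2417]
tool_rot: [0.477, 0.879, 0.0, -0.001]
ft_force: [0.2, -0.8, -0.9]
grip_width: 0.0854
grasp_force: 0.0
```

Call:
apply_moves --pt "0 0 0 -0.109" --pt "0 0 0 -0.109" --pt "0 0 0 -0.109" --pt "0 0 0 -0.109" --pt "0 0 0 -0.109"

```text
clock: 12.73
eef_pos: [0.4915, -0.2163, 0.2417]
tool_rot: [0.21, 0.978, 0.0, -0.0]
ft_force: [-0.2, 0.8, -0.3]
grip_width: 0.0853
grasp_force: 0.0
```

Call:
apply_moves --pt "0 0 0 -0.109" --pt "0 0 0 -0.109" --pt "0 0 0 -0.109" --pt "0 0 0 -0.109" --pt "0 0 0 -0.109"

```text
clock: 13.15
eef_pos: [0.4915, -0.2163, 0.2418]
tool_rot: [-0.074, 0.997, 0.0, -0.0]
ft_force: [0.1, 0.1, 0.2]
grip_width: 0.0854
grasp_force: 0.0
```

```bash
python3 g.py .5544 .0093 .17 188.5
```

```text
t 13.15 pos [ 0.4915 -0.2163  0.2418] yaw -171.54 zax [-0.001  0.001 -1.   ] j [-0.41  0.31  0.14  1.4   0.   -0.56] F [0.1 0.1 0.2] w 0.0854 gf 0.0
units now frame [-4.77 10.69  3.59] roll -6.001
units target frame [-4.78 10.69  3.59]
```

Call:
apply_moves --pt "-0.398 0.891 0.2 0" --pt "-0.398 0.891 0.2 0" --pt "-0.398 0.891 0.2 0" --pt "-0.398 0.891 0.2 0" --pt "-0.398 0.891 0.2 0"

```text
clock: 13.57
eef_pos: [0.5184, -0.1218, 0.2216]
tool_rot: [-0.071, 0.997, 0.0, -0.0]
ft_force: [0.8, -0.4, -0.4]
grip_width: 0.0856
grasp_force: 0.0
```

Call:
apply_moves --pt "-0.398 0.891 0.2 0" --pt "-0.398 0.891 0.2 0" --pt "-0.398 0.891 0.2 0" --pt "-0.398 0.891 0.2 0" --pt "-0.398 0.891 0.2 0"

```text
clock: 13.98
eef_pos: [0.5451, -0.0278, 0.2016]
tool_rot: [-0.071, 0.997, 0.0, -0.0]
ft_force: [-0.1, -0.5, -0.1]
grip_width: 0.0852
grasp_force: 0.0
```

Call:
apply_moves --pt "-0.398 0.891 0.2 0" --pt "-0.398 0.891 0.2 0" --pt "0 0 0.6 0" --pt "0 0 0.6 0" --pt "0 0 0 0"

```text
clock: 14.4
eef_pos: [0.5541, 0.0092, 0.1673]
tool_rot: [-0.071, 0.997, 0.0, -0.003]
ft_force: [-0.8, 0.5, 0.6]
grip_width: 0.085
grasp_force: 0.0
```

```bash
python3 g.py .5544 .0093 .082 188.5;  python3 - <<'E'
from h import *
b=snap('side','side7')['image']
cv2.imwrite('pics/c7.png',cv2.resize(b[140:240,215:315],None,fx=6,fy=6,interpolation=cv2.INTER_CUBIC))
E
```

```text
t 14.4 pos [0.5541 0.0092 0.1673] yaw -171.81 zax [-0.006  0.    -1.   ] j [ 0.02  0.38  0.05  1.24  0.   -0.13] F [-0.8  0.5  0.6] w 0.085 gf 0.0
units now frame [-0.04 -0.    4.27] roll -6.005
units target frame [-0.02  0.    4.27]
```

View pics/c7.png

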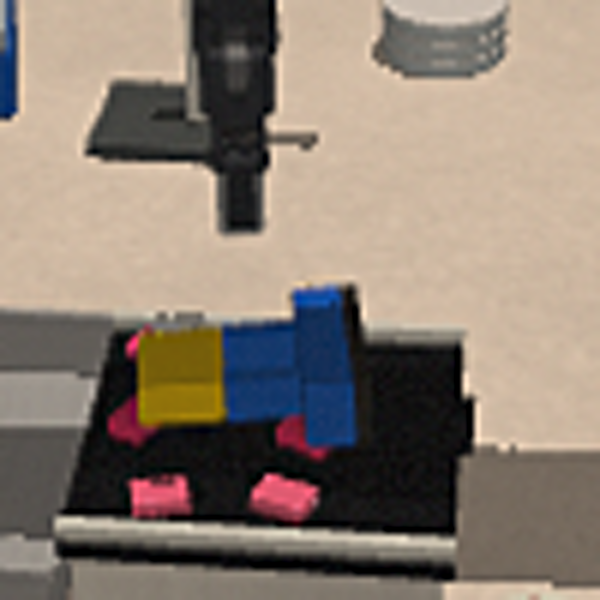

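Call:
apply_moves --pt "0 0 0.9 0" --pt "0 0 0.9 0" --pt "0 0 0.9 0" --pt "0 0 0.7 0" --pt "0 0 0.5 0"

```text
clock: 14.87
eef_pos: [0.5556, 0.0079, 0.0913]
tool_rot: [-0.07, 0.998, 0.0, -0.0]
ft_force: [0.1, -0.2, -0.0]
grip_width: 0.0852
grasp_force: 0.0
```

Call:
apply_moves --pt "0 0 0.3 0" --pt "0 0 0.07 0" --pt "0 0 0 0" --pt "0 0 0 0" --pt "0 0 0 0"

```text
clock: 15.28
eef_pos: [0.557, 0.0078, 0.0857]
tool_rot: [-0.07, 0.998, -0.0, 0.001]
ft_force: [-0.4, -0.5, 0.3]
grip_width: 0.0852
grasp_force: 0.0
```

Call:
apply_moves --pt "0 0 0 0" --pt "0 0 0 0" --pt "0 0 0 0" --pt "0 0 0 0" --pt "0 0 0 0" --claw 1

```text
clock: 15.7
eef_pos: [0.5562, 0.0078, 0.0847]
tool_rot: [-0.07, 0.998, -0.0, 0.0]
ft_force: [0.9, -0.4, -0.6]
grip_width: 0.0254
grasp_force: 0.0
```

Call:
apply_moves --pt "0 0 0 0" --pt "0 0 0 0" --pt "0 0 0 0" --pt "0 0 0 0" --pt "0 0 0 0"

```text
clock: 16.12
eef_pos: [0.5561, 0.0078, 0.0846]
tool_rot: [-0.07, 0.998, -0.0, -0.0]
ft_force: [-0.4, 0.1, 0.1]
grip_width: -0.0001
grasp_force: 0.0
```

Call:
apply_moves --pt "0 0 -0.8 0" --pt "0 0 -0.8 0" --pt "0 0 0 0" --pt "0 0 0 0" --pt "0 0 0 0"

```text
clock: 16.53
eef_pos: [0.5558, 0.0078, 0.1161]
tool_rot: [-0.071, 0.998, 0.0, -0.0]
ft_force: [-0.6, -0.5, 0.9]
grip_width: -0.0001
grasp_force: 0.0
```

Call:
apply_moves --pt "0 0 0 0" --pt "0 0 0 0" --pt "0 0 0 0" --pt "0 0 0 0" --pt "0 0 0 0" --claw 0

```text
clock: 16.95
eef_pos: [0.5559, 0.0078, 0.1163]
tool_rot: [-0.07, 0.998, 0.0, -0.0]
ft_force: [-0.4, 0.2, 0.9]
grip_width: 0.0606
grasp_force: 0.0
```

Call:
apply_moves --pt "0 0 0 0" --pt "0 0 0 0" --pt "0 0 0 0" --pt "0 0 0 0" --pt "0 0 0 0"

```text
clock: 17.37
eef_pos: [0.5562, 0.0078, 0.1166]
tool_rot: [-0.07, 0.998, 0.0, 0.0]
ft_force: [0.7, 0.7, 0.4]
grip_width: 0.0858
grasp_force: 0.0
```

```bash
python3 - <<'E'
from h import *
a=snap('top','top8')['image'];b=snap('side','side8')['image']
cv2.imwrite('pics/c8.png',cv2.resize(b[140:240,215:315],None,fx=6,fy=6,interpolation=cv2.INTER_CUBIC))
E
python3 g.py .5544 .0093 .074 188.5
```

```text
t 17.47 pos [0.5561 0.0079 0.1166] yaw -171.91 zax [ 0.  0. -1.] j [ 0.01  0.42 -0.04  1.12  0.   -0.13] F [-0.1 -0.3  0.6] w 0.0855 gf 0.0
units now frame [0.08 0.08 2.13] roll -6.007
units target frame [0.08 0.08 2.13]
```

View pics/c8.png

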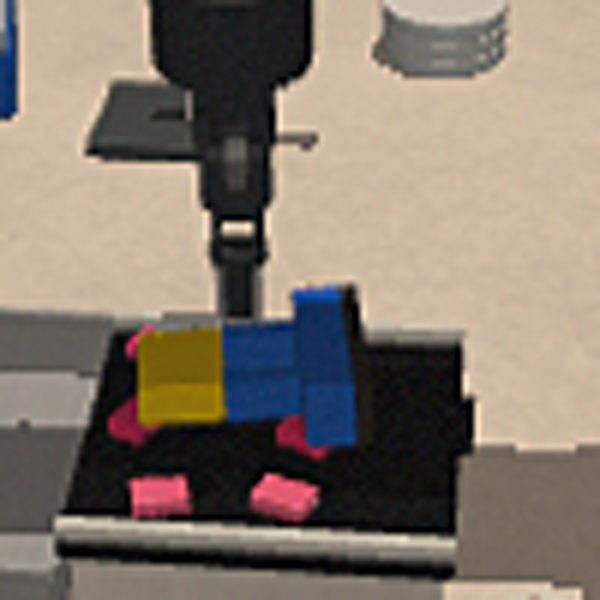

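Two pictures are left, so from here I'll work numerically. The scraper hasn't moved, so I'll descend lower and grip.

Call:
apply_moves --pt "0.08 0.08 0.6 0" --pt "0 0 0.6 0" --pt "0 0 0.6 0" --pt "0 0 0.35 0" --pt "0 0 0 0"

```text
clock: 17.88
eef_pos: [0.5529, 0.0092, 0.0719]
tool_rot: [-0.07, 0.998, 0.0, -0.002]
ft_force: [-0.1, -0.6, 0.8]
grip_width: 0.0856
grasp_force: 0.0
```

Call:
apply_moves --pt "0 0 0 0" --pt "0 0 0 0" --pt "0 0 0 0" --pt "0 0 0 0" --pt "0 0 0 0" --claw 0.35

```text
clock: 18.3
eef_pos: [0.555, 0.0096, 0.0744]
tool_rot: [-0.071, 0.998, 0.0, 0.001]
ft_force: [1.4, 2.1, 1.3]
grip_width: 0.0553
grasp_force: 0.8
```

Call:
apply_moves --pt "0 0 0 0" --pt "0 0 0 0" --pt "0 0 0 0" --pt "0 0 0 0" --pt "0 0 0 0"

```text
clock: 18.72
eef_pos: [0.5544, 0.0093, 0.0737]
tool_rot: [-0.071, 0.998, 0.0, 0.0]
ft_force: [0.8, 2.7, 0.9]
grip_width: 0.0555
grasp_force: 0.9
```

```bash
python3 - <<'E'
from m import *
b=snap('side','side9')['image']
for t in('side8','side9'):
    i=cv2.imread(f'pics/{t}.png')
    for k in('yellow','blue'):
        print(t,k,[(round(u,1),round(v,1),a) for u,v,a,_ in blobs(i,*COL[k],amin=30,box=(225,180,300,240))])
cv2.imwrite('pics/c9.png',cv2.resize(b[140:240,215:315],None,fx=6,fy=6,interpolation=cv2.INTER_CUBIC))
E
```

```text
side8 yellow [(np.float64(244.9), np.float64(205.2), np.int32(106))]
side8 blue [(np.float64(263.8), np.float64(201.4), np.int32(398))]
side9 yellow [(np.float64(244.1), np.float64(205.5), np.int32(94))]
side9 blue [(np.float64(266.0), np.float64(201.4), np.int32(310))]
```

View pics/c9.png

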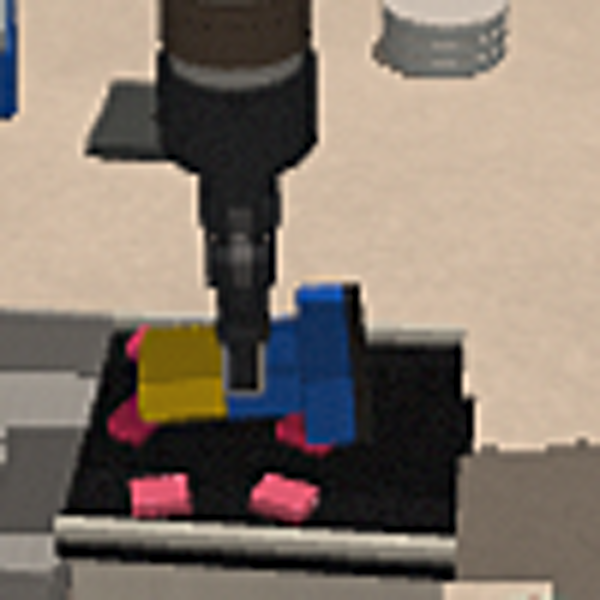

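The finger (crop 243,350) reaches halfway down the +y upright's side. I'll close a little more and watch the force.

Call:
apply_moves --pt "0 0 0 0" --pt "0 0 0 0" --pt "0 0 0 0" --pt "0 0 0 0" --pt "0 0 0 0" --claw 0.4

```text
clock: 19.18
eef_pos: [0.5545, 0.0096, 0.0737]
tool_rot: [-0.071, 0.998, 0.0, 0.0]
ft_force: [-0.0, 4.7, 2.8]
grip_width: 0.0512
grasp_force: 2.3
```

```bash
python3 - <<'E'
from h import *
c=np.load('pics/side9.npz')
o=-c['R'].T@c['t']
for n,u,v,y in [('tip',255.1,205.0,.037),('tip',255.1,205.0,.05),('uprtopedge',259,201.5,.041),('uprbot',259,208.5,.041),('bar top edge',245,202.5,.045),('bar bottom',245,209.7,.045)]:
    d=c['R'].T@np.linalg.solve(c['K'],[u,v,1]); print(n,y,(o+d*(y-o[1])/d[1]).round(4))
print([proj(c,[.5545,.0096+k,.0737-.011]).round(1) for k in(.028,.04)])
E
```

```text
tip 0.037 [0.5512 0.037  0.0768]
tip 0.05 [0.5495 0.05   0.0864]
uprtopedge 0.041 [0.5388 0.041  0.0934]
uprbot 0.041 [0.5391 0.041  0.0676]
bar top edge 0.045 [0.5802 0.045  0.0899]
bar bottom 0.045 [0.5811 0.045  0.0631]
[array([254.1, 208.8]), array([253.6, 211.2])]
```

```bash
python3 - <<'E'
from h import *
c=np.load('pics/side9.npz');o=-c['R'].T@c['t']
def z(u,v,y):
    d=c['R'].T@np.linalg.solve(c['K'],[u,v,1]); return (o+d*(y-o[1])/d[1]).round(4)
for n,u,v,T,yc,h in [('c7',254.8,178.4,.1673,.0092,.0425),('c8',255,192.6,.1166,.0078,.0425),('c9',255.3,205.2,.0737,.0093,.028)]:
    for e in(0,.014): p=z(u,v,yc+h+e); print(n,p,'reach',T-p[2])
# gripped bar in c2: fingertips at crop(604-635,100)->
for y in (-.0,):
    pass
# check bias: known points: plate near lip corner etc
print('lip top +y near corner pred',proj(c,[.539-.095,.028+.093,.058]),proj(c,[.539-.095,.028+.085,.05]),'far',proj(c,[.539+.095,.028+.093,.058]))
E
```

```text
c7 [0.5484 0.0517 0.1801] reach -0.012800000000000006
c7 [0.5465 0.0657 0.1889] reach -0.021600000000000008
c8 [0.5489 0.0503 0.131 ] reach -0.01440000000000001
c8 [0.547  0.0643 0.1406] reach -0.024000000000000007
c9 [0.5506 0.0373 0.0763] reach -0.002600000000000005
c9 [0.5487 0.0513 0.0867] reach -0.012999999999999998
lip top +y near corner pred [289.67750277 230.1962369 ] [289.69107745 230.53993472] far [222.99991059 226.03738686]
```

```bash
python3 - <<'E'
from h import *
c=np.load('pics/side2.npz')
print('ball pred',proj(c,[.5327,-.3616,.142]))
i=cv2.imread('pics/side2.png')
T=np.array([.4382,-.2718,.2342])
for k in(.0135,-.03,0,-.022): print('z off',k,proj(c,T+[0,.0+.011,k]))
g=cv2.cvtColor(i,cv2.COLOR_BGR2GRAY)
print(g[104:134,288:312])
h=cv2.cvtColor(i,cv2.COLOR_BGR2HSV); print('yellow rows cols',[(v,np.flatnonzero((h[v,285:315,0]>20)&(h[v,285:315,0]<36)&(h[v,285:315,1]>120))+285) for v in range(106,132,2)])
E
```

```text
ball pred [272.01727038 129.5032841 ]
z off 0.0135 [297.82559849 113.95136814]
z off -0.03 [297.22784056 125.93035536]
z off 0 [297.63755722 117.71968957]
z off -0.022 [297.33601637 123.76252701]
[[ 18  21  21  27  25  30  23  41 123 116 114 115 120 107  25  26  31  28
   28  23  21  34  23  68]
 [ 70  86  49  24  29  32  23  43 124 116 113 114 121  60  19  26  30  24
   20  63 117 116 113 114]
 [116 119 117  75  29  28  25  23 122 116 113 115 124  43  15  37  27  23
   92 116 119 119 119 117]
 [107 116 124  74  23  23  95  49 119 115 115 117 126  40  54 103  26  12
  123 120 114 114 114 115]
 [ 90  95 107  56  24  18 109  54 122 117 114 115 124  31  57 114  30  10
  124 118 114 112 115 114]
 [107  99 109  42  23  25 107  54 109 109 110 115 129  19  56 109  26  33
  124 116 115 113 116 115]
 [109 109 119  45  23  30 108  55  93 104 111 117 112  15  66 107  25  39
  122 117 114 115 115 113]
 [ 97 105 117  45  25  30 108  55  98  97  96 153 130  23  81  90  24  40
  116 116 117 116 115 115]
 [195  99 107  41  15  33 107  55  98  97  93 111 101  10  82  88  28  37
   98 101  99 105 109 
[... 2027 characters left out ...]
192 202 120  36  43  44  46  43  50  49  48  53  47  29 208 197 190 191
  188 190 187 190 190 190]]
yellow rows cols [(106, array([], dtype=int64)), (108, array([], dtype=int64)), (110, array([], dtype=int64)), (112, array([296, 297, 298, 299, 300, 301])), (114, array([296, 297, 298, 299, 300, 301])), (116, array([296, 297, 298, 299, 300, 301])), (118, array([294, 295, 296, 297, 298, 299, 300, 301, 302])), (120, array([294, 295, 296, 297, 298, 299, 300, 301])), (122, array([294, 295, 296, 297, 298, 299, 300, 301])), (124, array([295, 296, 297, 298, 299, 300, 301])), (126, array([295, 296, 297, 298, 299, 300, 301])), (128, array([296, 297, 298, 299, 300, 301])), (130, array([], dtype=int64))]
```

The images show the true fingertips well behind the documented reach, at about the TCP height or above. So the first grip held the bar by only about 5 mm. I'll touch the bench with shut fingers to calibrate.

Call:
apply_moves --pt "0 0 -0.8 0" --pt "0 0 -0.8 0" --pt "0 0 -0.8 0" --pt "0.4 0 -0.4 0" --pt "0.9 0 0 0" --claw 0.3

```text
clock: 19.6
eef_pos: [0.5308, 0.0046, 0.1312]
tool_rot: [-0.07, 0.998, -0.001, 0.002]
ft_force: [-1.1, 0.5, 0.2]
grip_width: 0.06
grasp_force: 0.0
```

Call:
apply_moves --pt "0.9 0 0 0" --pt "0.9 0 0 0" --pt "0.9 0 0 0" --pt "0.9 0 0 0" --pt "0.9 0 0 0"

```text
clock: 20.02
eef_pos: [0.4371, -0.0082, 0.1288]
tool_rot: [-0.07, 0.998, -0.001, -0.001]
ft_force: [-0.7, -0.1, 0.2]
grip_width: 0.0597
grasp_force: 0.0
```

Call:
apply_moves --pt "0.9 0 0 0" --pt "0.9 0 0 0" --pt "0.9 0 0 0" --pt "0.5 0 0 0" --pt "0 0 0 0" --claw 1

```text
clock: 20.43
eef_pos: [0.373, -0.0168, 0.129]
tool_rot: [-0.07, 0.998, -0.0, -0.002]
ft_force: [0.6, 0.6, -0.4]
grip_width: 0.001
grasp_force: 0.0
```

Call:
apply_moves --pt "0 0 0.8 0" --pt "0 0 0.8 0" --pt "0 0 0.8 0" --pt "0 0 0.8 0" --pt "0 0 0.4 0"

```text
clock: 20.85
eef_pos: [0.3758, -0.0163, 0.056]
tool_rot: [-0.07, 0.998, -0.0, -0.001]
ft_force: [0.4, 0.2, -0.4]
grip_width: 0.0002
grasp_force: 0.0
```

Call:
apply_moves --pt "0 0 0.5 0" --pt "0 0 0.4 0" --pt "0 0 0.25 0" --pt "0 0 0 0" --pt "0 0 0 0"

```text
clock: 21.27
eef_pos: [0.3763, -0.0162, 0.0346]
tool_rot: [-0.07, 0.998, -0.0, -0.0]
ft_force: [0.1, 1.1, 0.3]
grip_width: 0.0004
grasp_force: 0.0
```

Call:
apply_moves --pt "0 0 0.1 0" --pt "0 0 0.1 0" --pt "0 0 0.1 0" --pt "0 0 0 0" --pt "0 0 0 0"

```text
clock: 21.68
eef_pos: [0.3761, -0.0161, 0.0286]
tool_rot: [-0.07, 0.998, -0.0, 0.0]
ft_force: [0.4, 0.3, 0.5]
grip_width: 0.0
grasp_force: 0.0
```

Call:
apply_moves --pt "0 0 0.1 0" --pt "0 0 0.1 0" --pt "0 0 0 0" --pt "0 0 0 0" --pt "0 0 0 0"

```text
clock: 22.1
eef_pos: [0.3761, -0.0161, 0.0246]
tool_rot: [-0.07, 0.998, 0.0, -0.0]
ft_force: [0.8, -0.3, 0.0]
grip_width: -0.0001
grasp_force: 0.0
```

Call:
apply_moves --pt "0 0 0.1 0" --pt "0 0 0.1 0" --pt "0 0 0 0" --pt "0 0 0 0" --pt "0 0 0 0"

```text
clock: 22.52
eef_pos: [0.3761, -0.0161, 0.0206]
tool_rot: [-0.07, 0.998, 0.0, -0.0]
ft_force: [-1.0, 0.0, 0.6]
grip_width: -0.0002
grasp_force: 0.0
```

Call:
apply_moves --pt "0 0 0.1 0" --pt "0 0 0.1 0" --pt "0 0 0 0" --pt "0 0 0 0" --pt "0 0 0 0"

```text
clock: 22.93
eef_pos: [0.376, -0.0161, 0.0165]
tool_rot: [-0.07, 0.998, 0.0, -0.0]
ft_force: [-0.1, 0.7, -0.3]
grip_width: 0.0001
grasp_force: 0.0
```

Call:
apply_moves --pt "0 0 0.1 0" --pt "0 0 0.1 0" --pt "0 0 0 0" --pt "0 0 0 0" --pt "0 0 0 0"

```text
clock: 23.35
eef_pos: [0.3761, -0.0161, 0.0126]
tool_rot: [-0.07, 0.998, 0.0, -0.0]
ft_force: [-1.1, -0.2, 0.4]
grip_width: -0.0001
grasp_force: 0.0
```

Call:
apply_moves --pt "0 0 0.1 0" --pt "0 0 0.1 0" --pt "0 0 0 0" --pt "0 0 0 0" --pt "0 0 0 0"

```text
clock: 23.77
eef_pos: [0.3761, -0.0161, 0.0085]
tool_rot: [-0.07, 0.998, 0.0, -0.0]
ft_force: [-0.6, -0.6, -0.1]
grip_width: 0.0002
grasp_force: 0.0
```

Call:
apply_moves --pt "0 0 0.1 0" --pt "0 0 0.1 0" --pt "0 0 0 0" --pt "0 0 0 0" --pt "0 0 0 0"

```text
clock: 24.18
eef_pos: [0.3761, -0.0161, 0.0046]
tool_rot: [-0.07, 0.998, 0.0, -0.0]
ft_force: [0.7, -0.1, 1.1]
grip_width: 0.0
grasp_force: 0.0
```

Call:
apply_moves --pt "0 0 0.1 0" --pt "0 0 0.1 0" --pt "0 0 0 0" --pt "0 0 0 0" --pt "0 0 0 0"

```text
clock: 24.6
eef_pos: [0.3761, -0.0161, 0.0006]
tool_rot: [-0.07, 0.998, 0.0, -0.0]
ft_force: [-0.6, 0.8, -0.2]
grip_width: -0.0
grasp_force: 0.0
```

Call:
apply_moves --pt "0 0 0.1 0" --pt "0 0 0.1 0" --pt "0 0 0 0" --pt "0 0 0 0" --pt "0 0 0 0"

```text
clock: 25.02
eef_pos: [0.376, -0.0161, -0.0035]
tool_rot: [-0.07, 0.998, 0.0, -0.0]
ft_force: [-0.6, 1.0, -1.0]
grip_width: -0.0001
grasp_force: 0.0
```

Call:
apply_moves --pt "0 0 0.1 0" --pt "0 0 0.05 0" --pt "0 0 0 0" --pt "0 0 0 0" --pt "0 0 0 0"

```text
clock: 25.43
eef_pos: [0.3764, -0.0161, -0.0046]
tool_rot: [-0.07, 0.998, -0.0, 0.001]
ft_force: [-6.9, 1.2, 25.2]
grip_width: 0.0004
grasp_force: 12.5
```

Call:
apply_moves --pt "0 0 0.1 0" --pt "0 0 0.05 0" --pt "0 0 0 0" --pt "0 0 0 0" --pt "0 0 0 0"

```text
clock: 25.85
eef_pos: [0.3766, -0.0161, -0.0048]
tool_rot: [-0.07, 0.998, -0.0, 0.001]
ft_force: [-16.2, 0.6, 63.2]
grip_width: -0.0001
grasp_force: 31.9
```

Call:
apply_moves --pt "0 0 0.1 0" --pt "0 0 0.05 0" --pt "0 0 0 0" --pt "0 0 0 0" --pt "0 0 0 0"

```text
clock: 26.27
eef_pos: [0.3766, -0.0162, -0.0049]
tool_rot: [-0.07, 0.998, -0.0, 0.002]
ft_force: [-27.7, 0.7, 102.1]
grip_width: 0.0002
grasp_force: 51.4
```

The shut fingertips touch the bench at a reported z of −0.0045, so the tips are at TCP+4.5 mm, about 26 mm shorter than documented. I'll raise at once.

Call:
apply_moves --pt "0 0 -0.5 0" --pt "0 0 -0.8 0" --pt "0 0 -0.9 0" --pt "0 0 -0.9 0" --pt "0 0 -0.9 0"

```text
clock: 26.68
eef_pos: [0.3759, -0.0161, 0.0685]
tool_rot: [-0.07, 0.998, -0.0, 0.0]
ft_force: [0.9, 0.0, -1.1]
grip_width: -0.0002
grasp_force: 0.0
```

Call:
apply_moves --pt "0 0 -0.9 0" --pt "0 0 -0.9 0" --pt "0 0 -0.9 0" --pt "0 0 -0.3 0" --pt "0 0 0 0" --claw 0

```text
clock: 27.1
eef_pos: [0.3775, -0.0162, 0.1289]
tool_rot: [-0.07, 0.998, -0.0, 0.002]
ft_force: [-0.2, -0.4, -0.7]
grip_width: 0.0602
grasp_force: 0.0
```

```bash
python3 - <<'E'
from h import *
a=snap('top','top10')
E
python3 lay.py top10 225 170 265 200 .083; python3 g.py .598 .0158 .125 188.5
```

```text
rect [587.2   6.9] [53.6 71.5] 0.1 mean [0.5869 0.0074]
short axis deg 9.0
t 27.15 pos [ 0.3766 -0.0161  0.1278] yaw -171.92 zax [ 0.002 -0.    -1.   ] j [-0.04  0.08 -0.47  1.03  0.   -0.18] F [-0.6  0.2 -0.6] w 0.0678 gf 0.0
units now frame [-11.19   0.02   0.15] roll -6.007
units target frame [-11.19  -0.06   0.14]
```

```bash
cat > lay2.py <<'E'
from fit import *
import sys
tag=sys.argv[1]
ti=cv2.imread(f'pics/{tag}.png'); tc=dict(np.load(f'pics/{tag}.npz'))
m=mask(ti,(20,130,85),(36,255,255),(225,165,268,205)); print(np.count_nonzero(m)/16)
print(fit([(tc,m,(-.022,.022,-.032,.032,.059,.081))],(.587,.0085,.08)))
mb=mask(ti,(100,130,60),(125,255,255),(225,165,275,225)); print('blue',np.count_nonzero(mb)/16, ray(tc,*((np.argwhere(mb>0).mean(0)[::-1]+.5)/S-.5),.078))
p=np.argwhere(mb>0)[:,::-1]; r=cv2.minAreaRect(p.astype(np.float32)); print(np.array(r[0])/S,np.array(r[1])/S,r[2])
E
python3 lay2.py top6; python3 lay2.py top10
```

```text
240.0
(array([0.58878083, 0.01470699, 0.18116109]), np.float64(0.11019015114578257))
blue 292.5 [0.52495256 0.00355878 0.078     ]
[247.94868469 200.50279236] [16.60998726 30.81173706] 82.14668273925781
231.625
(array([0.58790326, 0.00888204, 0.20394025]), np.float64(0.1094836146971202))
blue 273.125 [ 0.5245297  -0.00093133  0.078     ]
[249.02632141 200.61877441] [16.63281631 30.20240021] 83.82982635498047
```

```bash
python3 g.py .598 .0101 .125 188.2
```

```text
t 27.15 pos [ 0.3766 -0.0161  0.1278] yaw -171.92 zax [ 0.002 -0.    -1.   ] j [-0.04  0.08 -0.47  1.03  0.   -0.18] F [-0.6  0.2 -0.6] w 0.0678 gf 0.0
units now frame [-11.15  -0.26   0.15] roll -6.002
units target frame [-11.15  -0.28   0.14]
```

Call:
apply_moves --pt "-0.93 -0.02 0 0" --pt "-0.93 -0.02 0 0" --pt "-0.93 -0.02 0 0" --pt "-0.93 -0.02 0 0" --pt "-0.93 -0.02 0 0"

```text
clock: 27.57
eef_pos: [0.4681, -0.0049, 0.1257]
tool_rot: [-0.07, 0.998, 0.0, -0.002]
ft_force: [-0.1, -0.7, 1.3]
grip_width: 0.0856
grasp_force: 0.0
```

Call:
apply_moves --pt "-0.93 -0.02 0 0" --pt "-0.93 -0.02 0 0" --pt "-0.93 -0.02 0 0" --pt "-0.93 -0.02 0 0" --pt "-0.93 -0.02 0 0"

```text
clock: 27.98
eef_pos: [0.5605, 0.0062, 0.1252]
tool_rot: [-0.071, 0.998, 0.0, -0.002]
ft_force: [-0.4, 0.5, -0.3]
grip_width: 0.0856
grasp_force: 0.0
```

Call:
apply_moves --pt "-0.93 -0.02 0 0" --pt "-0.93 -0.02 0 0" --pt "0 0 0 0" --pt "0 0 0 0" --pt "0 0 0 0"

```text
clock: 28.4
eef_pos: [0.596, 0.0104, 0.1259]
tool_rot: [-0.07, 0.998, 0.0, -0.002]
ft_force: [-1.1, 0.4, 0.1]
grip_width: 0.0852
grasp_force: 0.0
```

```bash
python3 g.py .598 .0101 .056 188.2
```

```text
t 28.4 pos [0.596  0.0104 0.1259] yaw -171.92 zax [-0.004 -0.    -1.   ] j [ 0.02  0.49  0.1   1.19 -0.   -0.12] F [-1.1  0.4  0.1] w 0.0852 gf 0.0
units now frame [-0.11 -0.03  3.49] roll -6.002
units target frame [-0.09 -0.03  3.49]
```

Call:
apply_moves --pt "-0.1 0 0.7 0" --pt "0 0 0.7 0" --pt "0 0 0.7 0" --pt "0 0 0.7 0" --pt "0 0 0.5 0"

```text
clock: 28.82
eef_pos: [0.5976, 0.0106, 0.0601]
tool_rot: [-0.07, 0.998, 0.0, -0.001]
ft_force: [0.3, -1.0, 0.1]
grip_width: 0.0854
grasp_force: 0.0
```

Call:
apply_moves --pt "0 0 0.2 0" --pt "0 0 0 0" --pt "0 0 0 0" --pt "0 0 0 0" --pt "0 0 0 0"

```text
clock: 29.23
eef_pos: [0.6005, 0.0108, 0.0587]
tool_rot: [-0.07, 0.998, -0.0, 0.001]
ft_force: [0.4, -0.6, -0.0]
grip_width: 0.0853
grasp_force: 0.0
```

Call:
apply_moves --pt "0 0 0 0" --pt "0 0 0 0" --pt "0 0 0 0" --pt "0 0 0 0" --pt "0 0 0 0" --claw 0.35

```text
clock: 29.65
eef_pos: [0.6003, 0.0107, 0.0589]
tool_rot: [-0.07, 0.998, -0.0, 0.001]
ft_force: [-1.5, -0.8, 6.4]
grip_width: 0.0625
grasp_force: 63.9
```

Gripped at 62.5 mm width. Next I'll ease the grip to find a lighter holding force.

Call:
apply_moves --pt "0 0 0 0" --pt "0 0 0 0" --pt "0 0 0 0" --pt "0 0 0 0" --pt "0 0 0 0" --claw 0.28

```text
clock: 30.07
eef_pos: [0.6003, 0.0107, 0.0589]
tool_rot: [-0.07, 0.998, -0.0, 0.001]
ft_force: [-1.7, -0.9, 6.7]
grip_width: 0.0626
grasp_force: 63.9
```

Call:
apply_moves --pt "0 0 0 0" --pt "0 0 0 0" --pt "0 0 0 0" --pt "0 0 0 0" --pt "0 0 0 0" --claw 0.27

```text
clock: 30.48
eef_pos: [0.6003, 0.0107, 0.0588]
tool_rot: [-0.07, 0.998, -0.0, 0.001]
ft_force: [-1.1, -0.3, 4.9]
grip_width: 0.0623
grasp_force: 59.1
```

Call:
apply_moves --pt "0 0 0 0" --pt "0 0 0 0" --pt "0 0 0 0" --pt "0 0 0 0" --pt "0 0 0 0" --claw 0.263

```text
clock: 30.9
eef_pos: [0.6003, 0.0107, 0.0586]
tool_rot: [-0.07, 0.998, -0.0, 0.001]
ft_force: [-1.1, -0.3, 5.3]
grip_width: 0.0631
grasp_force: 43.9
```

Call:
apply_moves --pt "0 0 0 0" --pt "0 0 0 0" --pt "0 0 0 0" --pt "0 0 0 0" --pt "0 0 0 0" --claw 0.257

```text
clock: 31.32
eef_pos: [0.6003, 0.0107, 0.0585]
tool_rot: [-0.07, 0.998, -0.0, 0.001]
ft_force: [-2.3, 0.2, 6.3]
grip_width: 0.0635
grasp_force: 31.7
```

Call:
apply_moves --pt "0 0 0 0" --pt "0 0 0 0" --pt "0.1 0 -0.45 0" --pt "0.14 0 -0.44 0" --pt "0.18 0 -0.43 0" --claw 0.248

```text
clock: 31.73
eef_pos: [0.5905, 0.0098, 0.0839]
tool_rot: [-0.071, 0.998, 0.0, -0.001]
ft_force: [-0.2, 1.1, -1.1]
grip_width: 0.0644
grasp_force: 7.8
```

Call:
apply_moves --pt "0.21 0 -0.41 0" --pt "0.25 0 -0.4 0" --pt "0.28 0 -0.37 0" --pt "0 0 0 0" --pt "0 0 0 0"

```text
clock: 32.15
eef_pos: [0.5771, 0.0076, 0.1086]
tool_rot: [-0.071, 0.998, 0.0, 0.001]
ft_force: [0.6, -0.0, 0.1]
grip_width: 0.0644
grasp_force: 2.0
```

```bash
cat > st.py <<'E'
from m import *
import sys
b=snap('side',sys.argv[1])
i=b['image']
for k in('yellow','blue'): print(k,[(round(u,1),round(v,1),a,np.round(r[1],0),round(r[2])) for u,v,a,r in blobs(i,*COL[k],amin=30,box=(225,90,310,245))])
E
python3 st.py side11; python3 g.py .5 .0 .1 188.2
```

```text
yellow [(np.float64(253.5), np.float64(193.2), np.int32(105), array([13., 16.]), 40)]
blue [(np.float64(269.0), np.float64(199.1), np.int32(439), array([29., 22.]), 90)]
t 32.2 pos [0.5773 0.0077 0.1082] yaw -171.91 zax [ 0.002  0.    -1.   ] j [ 0.01  0.46  0.01  1.12  0.   -0.13] F [0.6 0.7 0. ] w 0.0643 gf 2.0
units now frame [3.88 0.16 0.4 ] roll -6.002
units target frame [3.88 0.17 0.41]
```

It's pivoting: the bar rises while the block stays low. I'll continue the arc.

Call:
apply_moves --pt "0.32 0 -0.34 0" --pt "0.34 0 -0.32 0" --pt "0.37 0 -0.28 0" --pt "0.4 0 -0.25 0" --pt "0 0 0 0" --claw 0.25

```text
clock: 32.62
eef_pos: [0.547, 0.0034, 0.1328]
tool_rot: [-0.07, 0.998, 0.0, 0.0]
ft_force: [0.1, 1.9, -0.2]
grip_width: 0.064
grasp_force: 3.6
```

```bash
python3 st.py side12
```

```text
yellow [(np.float64(260.2), np.float64(190.5), np.int32(59), array([13.,  8.]), 41)]
blue [(np.float64(273.8), np.float64(198.5), np.int32(396), array([31., 19.]), 56)]
```

Call:
apply_moves --pt "0.41 0 -0.21 0" --pt "0.43 0 -0.18 0" --pt "0.44 0 -0.14 0" --pt "0 0 0 0" --pt "0 0 0 0"

```text
clock: 33.08
eef_pos: [0.5226, 0.0, 0.1425]
tool_rot: [-0.07, 0.998, 0.0, 0.0]
ft_force: [-0.0, 3.1, 2.3]
grip_width: 0.0639
grasp_force: 4.4
```

```bash
python3 st.py side13; python3 - <<'E'
import cv2
b=cv2.imread('pics/side13.png'); cv2.imwrite('pics/c13.png',cv2.resize(b[140:240,215:315],None,fx=6,fy=6,interpolation=cv2.INTER_CUBIC))
E
```

```text
yellow [(np.float64(266.1), np.float64(187.4), np.int32(63), array([13.,  7.]), 56)]
blue [(np.float64(276.9), np.float64(199.3), np.int32(346), array([33., 15.]), 72)]
```

Call:
apply_moves --pt "0.45 0 -0.12 0" --pt "0.47 0 -0.08 0" --pt "0.47 0 -0.04 0" --pt "0.47 0 0 0" --pt "0 0 0 0"

```text
clock: 33.55
eef_pos: [0.4835, -0.0052, 0.1469]
tool_rot: [-0.07, 0.998, 0.0, -0.001]
ft_force: [-1.4, 5.1, 4.5]
grip_width: 0.0641
grasp_force: 8.4
```

```bash
python3 st.py side14
```

```text
yellow [(np.float64(276.2), np.float64(182.8), np.int32(82), array([22.,  7.]), 72)]
blue [(np.float64(280.2), np.float64(201.9), np.int32(266), array([25., 12.]), 81)]
```

Call:
apply_moves --pt "0.3 0 -0.1 0" --pt "0 0 -0.3 0" --pt "0 0 -0.4 0" --pt "0 0 0 0" --pt "0 0 0 0" --claw 0.252

```text
clock: 34.02
eef_pos: [0.4809, -0.0069, 0.1632]
tool_rot: [-0.07, 0.998, -0.001, 0.001]
ft_force: [-0.5, -0.6, -2.8]
grip_width: 0.0639
grasp_force: 9.5
```

```bash
python3 st.py side15; python3 g.py .458 .0 .17 188.2
```

```text
yellow [(np.float64(277.3), np.float64(180.3), np.int32(66), array([12.,  7.]), 90)]
blue [(np.float64(279.2), np.float64(197.4), np.int32(264), array([24., 12.]), 85)]
t 34.07 pos [ 0.4807 -0.0067  0.1628] yaw -171.94 zax [ 0.    -0.001 -1.   ] j [-0.01  0.24 -0.17  1.16 -0.   -0.15] F [ 0.4 -0.  -2.6] w 0.064 gf 9.6
units now frame [ 1.07  0.49 -0.36] roll -6.002
units target frame [ 1.07  0.49 -0.36]
```

The scraper now hangs nearly vertical from the jaws, with its 2.6 N weight carried. I'll tighten the grip, carry it to open bench in front of the plate and stand it there for a deeper regrasp.

Call:
apply_moves --pt "0 0 0 0" --pt "0 0 0 0" --pt "0 0 -0.4 0" --pt "0.3 0 -0.4 0" --pt "0.7 0.1 0 0" --claw 0.3

```text
clock: 34.48
eef_pos: [0.4626, -0.0072, 0.181]
tool_rot: [-0.07, 0.998, -0.0, 0.002]
ft_force: [0.7, 0.7, -3.0]
grip_width: 0.0622
grasp_force: 66.0
```

Call:
apply_moves --pt "0.8 0.1 0 0" --pt "0.8 0.1 0 0" --pt "0.8 0 0 0" --pt "0.8 0 0 0" --pt "0.6 0 0 0"

```text
clock: 34.9
eef_pos: [0.3829, -0.0139, 0.1796]
tool_rot: [-0.071, 0.998, -0.0, 0.0]
ft_force: [-0.7, 0.4, -2.2]
grip_width: 0.0617
grasp_force: 66.0
```

Call:
apply_moves --pt "0 0 0.4 0" --pt "0 0 0.7 0" --pt "0 0 0.7 0" --pt "0 0 0.7 0" --pt "0 0 0.5 0"

```text
clock: 35.32
eef_pos: [0.3846, -0.0137, 0.1182]
tool_rot: [-0.07, 0.998, -0.0, 0.0]
ft_force: [0.3, 0.6, -3.0]
grip_width: 0.0621
grasp_force: 66.0
```

```bash
python3 st.py side16; python3 g.py .385 -.02 .105 188.2
```

```text
yellow [(np.float64(309.7), np.float64(189.1), np.int32(104), array([22.,  7.]), 83)]
blue []
t 35.37 pos [ 0.3834 -0.0137  0.1166] yaw -171.92 zax [-0.003  0.    -1.   ] j [-0.04  0.1  -0.47  1.   -0.   -0.18] F [-1.2  0.6 -4.2] w 0.062 gf 66.2
units now frame [-0.04 -0.32  0.58] roll -6.002
units target frame [-0.03 -0.32  0.58]
```

Call:
apply_moves --pt "0 0 0.3 0" --pt "0 0 0.2 0" --pt "0 0 0 0" --pt "0 0 0 0" --pt "0 0 0 0" --claw 0.253

```text
clock: 35.78
eef_pos: [0.3851, -0.0137, 0.1093]
tool_rot: [-0.07, 0.998, -0.0, 0.001]
ft_force: [-0.1, -0.6, -2.9]
grip_width: 0.0637
grasp_force: 13.5
```

Call:
apply_moves --pt "0 0 0.1 0" --pt "0 0 0.1 0" --pt "0 0 0.1 0" --pt "0 0 0 0" --pt "0 0 0 0"

```text
clock: 36.2
eef_pos: [0.3843, -0.0137, 0.1026]
tool_rot: [-0.07, 0.998, 0.0, -0.0]
ft_force: [0.1, -0.5, -3.2]
grip_width: 0.0636
grasp_force: 13.5
```

Call:
apply_moves --pt "0 0 0.1 0" --pt "0 0 0.1 0" --pt "0 0 0.1 0" --pt "0 0 0 0" --pt "0 0 0 0"

```text
clock: 36.62
eef_pos: [0.3848, -0.0135, 0.0971]
tool_rot: [-0.071, 0.998, 0.0, 0.0]
ft_force: [-0.4, 1.0, 1.0]
grip_width: 0.0639
grasp_force: 13.3
```

Call:
apply_moves --pt "0 0 0.1 0" --pt "0 0 0.1 0" --pt "0 0 0 0" --pt "0 0 0 0" --pt "0 0 0 0"

```text
clock: 37.03
eef_pos: [0.3857, -0.0113, 0.0943]
tool_rot: [-0.071, 0.997, 0.003, 0.002]
ft_force: [-2.3, 7.3, 10.7]
grip_width: 0.0638
grasp_force: 10.3
```

Call:
apply_moves --pt "0 0 -0.1 0" --pt "0 0 0 0" --pt "0 0 0 0" --pt "0 0 0 0" --pt "0 0 0 0" --claw 0.2

```text
clock: 37.45
eef_pos: [0.3842, -0.0139, 0.0945]
tool_rot: [-0.07, 0.998, -0.0, -0.0]
ft_force: [-1.1, 1.3, 0.2]
grip_width: 0.0687
grasp_force: 0.5
```

Call:
apply_moves --pt "0 0 0 0" --pt "0 0 0 0" --pt "0 0 -0.3 0" --pt "0 0 -0.5 0" --pt "0 0 -0.8 0" --claw 0

```text
clock: 37.87
eef_pos: [0.3834, -0.0139, 0.1265]
tool_rot: [-0.07, 0.998, -0.0, -0.001]
ft_force: [0.1, 0.0, 0.4]
grip_width: 0.0857
grasp_force: 0.0
```

Call:
apply_moves --pt "0 0 -1 0" --pt "0 0 -1 0" --pt "0 0 -1 0" --pt "0 0 0 0" --pt "0 0 0 0"

```text
clock: 38.28
eef_pos: [0.3856, -0.0139, 0.1881]
tool_rot: [-0.07, 0.998, -0.0, 0.002]
ft_force: [0.2, -0.6, -0.4]
grip_width: 0.0852
grasp_force: 0.0
```

```bash
cat > up.py <<'E'
from fit import *
import sys
tag=sys.argv[1]; x0=tuple(map(float,sys.argv[2:5])); zb=float(sys.argv[5])
s=snap('side','s'+tag); si=s['image']
q=proj(s,[x0[0],x0[1],zb+.094]).astype(int); bx=(max(0,q[0]-25),q[1]-22,q[0]+25,q[1]+22)
m=mask(si,(20,100,60),(36,255,255),bx); q2=proj(s,[x0[0],x0[1],zb+.017]).astype(int)
mb=mask(si,(100,130,40),(125,255,255),(q2[0]-30,q2[1]-25,q2[0]+30,q2[1]+30))
yb=(-.011,.011,-.032,.032,zb+.072,zb+.116)
print(np.count_nonzero(m)/16,'Y',fit([(s,m,yb)],x0)); x,_=fit([(s,m,yb)],x0)
hb=hullmask(s,boxpts(*x,(-.018,.018,-.055,.055,zb,zb+.034)))
c=lambda k:(np.argwhere(k>0).mean(0)[::-1]/S).round(1)
print('blue obs',c(mb),'block pred',c(hb))
E
python3 up.py 17 .385 -.0137 .1484 0; python3 g.py .385 -.0137 .09 98.5
```

```text
187.625 Y (array([ 0.38606028, -0.00552438,  0.02695013]), np.float64(0.10573745869630524))
blue obs [309.9 217.5] block pred [309.9 216.3]
t 38.33 pos [ 0.3847 -0.0139  0.187 ] yaw -171.93 zax [ 0.001 -0.    -1.   ] j [-0.04  0.04 -0.34  1.19 -0.   -0.18] F [-0.1 -0.4  0.1] w 0.0856 gf 0.0
units now frame [-0.01  0.01  4.85] roll -4.507
units target frame [0.01 0.02 4.85]
```

It stands upright on the bench at about (0.386, −0.012). I'll turn the gripper a quarter turn for the deep grip across the bar's thickness.

Call:
apply_moves --pt "0 0 0 0.104" --pt "0 0 0 0.104" --pt "0 0 0 0.104" --pt "0 0 0 0.104" --pt "0 0 0 0.104"

```text
clock: 38.75
eef_pos: [0.3834, -0.0138, 0.1855]
tool_rot: [0.203, 0.979, -0.0, -0.001]
ft_force: [-0.2, -0.4, 0.5]
grip_width: 0.0851
grasp_force: 0.0
```

Call:
apply_moves --pt "0 0 0 0.104" --pt "0 0 0 0.104" --pt "0 0 0 0.104" --pt "0 0 0 0.104" --pt "0 0 0 0.104"

```text
clock: 39.17
eef_pos: [0.3834, -0.0138, 0.1855]
tool_rot: [0.459, 0.888, -0.001, -0.001]
ft_force: [0.6, -0.7, -0.1]
grip_width: 0.0854
grasp_force: 0.0
```

Call:
apply_moves --pt "0 0 0 0.104" --pt "0 0 0 0.104" --pt "0 0 0 0.104" --pt "0 0 0 0.104" --pt "0 0 0 0.104"

```text
clock: 39.58
eef_pos: [0.3834, -0.0138, 0.1855]
tool_rot: [0.681, 0.732, -0.001, -0.001]
ft_force: [0.1, -0.6, 0.1]
grip_width: 0.085
grasp_force: 0.0
```

```bash
python3 g.py .386 -.012 .073 95
```

```text
t 39.58 pos [ 0.3834 -0.0138  0.1855] yaw 94.17 zax [-0.003 -0.    -1.   ] j [-0.04  0.04 -0.34  1.19 -0.    1.46] F [ 0.1 -0.6  0.1] w 0.085 gf 0.0
units now frame [0.08 0.15 5.62] roll -0.014
units target frame [0.08 0.14 5.62]
```

Call:
apply_moves --pt "0.08 0.14 0.8 0" --pt "0 0 0.9 0" --pt "0 0 0.9 0" --pt "0 0 0.9 0" --pt "0 0 0.8 0"

```text
clock: 40.0
eef_pos: [0.3855, -0.0119, 0.0986]
tool_rot: [0.679, 0.734, -0.001, -0.001]
ft_force: [-0.2, 0.2, -0.0]
grip_width: 0.0854
grasp_force: 0.0
```

Call:
apply_moves --pt "0 0 0.7 0" --pt "0 0 0.5 0" --pt "0 0 0.12 0" --pt "0 0 0 0" --pt "0 0 0 0"

```text
clock: 40.42
eef_pos: [0.3868, -0.0119, 0.0742]
tool_rot: [0.679, 0.734, -0.0, -0.0]
ft_force: [0.8, 0.1, 0.4]
grip_width: 0.0856
grasp_force: 0.0
```

Call:
apply_moves --pt "0 0 0 0" --pt "0 0 0 0" --pt "0 0 0 0" --pt "0 0 0 0" --pt "0 0 0 0" --claw 1

```text
clock: 40.83
eef_pos: [0.3874, -0.0119, 0.0747]
tool_rot: [0.679, 0.734, 0.0, 0.0]
ft_force: [-0.2, 0.1, 0.6]
grip_width: 0.0255
grasp_force: 0.0
```

Call:
apply_moves --pt "0 0 0 0" --pt "0 0 0 0" --pt "0 0 0 0" --pt "0 0 0 0" --pt "0 0 0 0"

```text
clock: 41.25
eef_pos: [0.3872, -0.0119, 0.0747]
tool_rot: [0.679, 0.734, 0.0, 0.0]
ft_force: [-1.9, -0.1, 6.1]
grip_width: 0.0216
grasp_force: 59.4
```

```bash
python3 g.py .462 .002 .073 90; python3 up.py 18 .385 -.0137 .07 0
```

```text
t 41.25 pos [ 0.3872 -0.0119  0.0747] yaw 94.49 zax [ 0. -0. -1.] j [-0.03  0.16 -0.53  0.88 -0.    1.46] F [-1.9 -0.1  6.1] w 0.0216 gf 59.4
units now frame [0.4  3.79 0.09] roll 0.075
units target frame [0.7  3.74 0.09]
177.875 Y (array([ 0.3857795 , -0.00426333,  0.00307987]), np.float64(0.12623762376237624))
blue obs [309.7 217.4] block pred [310.  216.6]
```

Call:
apply_moves --pt "0 0 -0.7 0" --pt "0 0 -0.9 0" --pt "0 0 -0.9 0" --pt "0 0 -0.9 0" --pt "0 0 -0.9 0"

```text
clock: 41.72
eef_pos: [0.3863, -0.0118, 0.1604]
tool_rot: [0.679, 0.734, -0.001, -0.001]
ft_force: [0.7, -0.1, -3.1]
grip_width: 0.0209
grasp_force: 58.8
```

Call:
apply_moves --pt "0 0 -0.7 0" --pt "0 0 0 0.038" --pt "0 0 0 0.038" --pt "0 0 0 0" --pt "0 0 0 0"

```text
clock: 42.13
eef_pos: [0.3866, -0.0119, 0.1737]
tool_rot: [0.707, 0.707, -0.0, -0.001]
ft_force: [0.5, 0.0, -3.3]
grip_width: 0.0214
grasp_force: 58.9
```

```bash
cat > pk.py <<'E'
from m import *
import sys
for n in('top','side'):
    c=snap(n,n+sys.argv[1])
    for u,v,a,r in blobs(c['image'],(155,80,60),(176,255,255),amin=8,box=(200,130,290,230) if n=='top' else (180,180,310,250)): print(n,round(u,1),round(v,1),a,ray(c,u,v,.055)[:2].round(4))
E
python3 pk.py 19; python3 g.py .472 .0045 .16 90
```

```text
top 258.7 180.2 64 [ 0.6084 -0.0345]
top 240.8 180.1 63 [0.6085 0.03  ]
top 223.6 185.7 58 [0.588  0.0921]
top 224.7 202.3 60 [0.5281 0.0876]
top 239.4 204.1 39 [0.5215 0.0349]
side 240.5 197.2 57 [ 0.6066 -0.0303]
side 237.4 209.4 65 [0.6061 0.035 ]
side 265.8 211.9 67 [0.5187 0.0395]
side 241.4 222.1 69 [0.5849 0.0945]
side 261.9 222.6 70 [0.5255 0.0911]
t 42.23 pos [ 0.3866 -0.0119  0.1738] yaw 89.97 zax [-0.001  0.    -1.   ] j [-0.03  0.05 -0.36  1.16  0.    1.54] F [ 0.3  0.6 -2.5] w 0.0212 gf 58.9
units now frame [0.82 4.27 0.68] roll -0.001
units target frame [0.82 4.27 0.69]
```

Call:
apply_moves --pt "0.14 0.71 0 0" --pt "0.14 0.71 0 0" --pt "0.14 0.71 0 0" --pt "0.14 0.71 0 0" --pt "0.14 0.71 0 0"

```text
clock: 42.65
eef_pos: [0.4585, 0.0021, 0.1739]
tool_rot: [0.707, 0.707, -0.0, -0.0]
ft_force: [0.3, -0.6, -3.6]
grip_width: 0.0213
grasp_force: 59.0
```

Call:
apply_moves --pt "0.14 0.71 0 0" --pt "0 0 0.6 0" --pt "0 0 0.7 0" --pt "0 0 0.7 0" --pt "0 0 0 0"

```text
clock: 43.07
eef_pos: [0.4699, 0.0048, 0.1312]
tool_rot: [0.707, 0.707, -0.002, -0.002]
ft_force: [0.5, -0.3, -2.9]
grip_width: 0.0215
grasp_force: 59.3
```

Call:
apply_moves --pt "0 0 0.1 0" --pt "0 0 0.05 0" --pt "0 0 0 0" --pt "0 0 0 0" --pt "0 0 0 0"

```text
clock: 43.48
eef_pos: [0.4729, 0.0048, 0.1321]
tool_rot: [0.708, 0.707, 0.001, 0.001]
ft_force: [0.3, 0.5, -2.7]
grip_width: 0.0217
grasp_force: 59.4
```

```bash
python3 g.py .65 .0045 .1257 90
```

```text
t 43.48 pos [0.4729 0.0048 0.1321] yaw 89.93 zax [ 0.001  0.    -1.   ] j [ 0.01  0.25 -0.24  1.08 -0.    1.58] F [ 0.3  0.5 -2.7] w 0.0217 gf 59.4
units now frame [-0.    8.86  0.33] roll -0.001
units target frame [-0.01  8.86  0.32]
```

Call:
apply_moves --pt "0 0 0.15 0" --pt "0 0 0.13 0" --pt "0 0 0 0" --pt "0 0 0 0" --pt "0 0 0 0"

```text
clock: 43.9
eef_pos: [0.4723, 0.0048, 0.1257]
tool_rot: [0.708, 0.707, -0.0, -0.0]
ft_force: [0.5, 1.3, -2.1]
grip_width: 0.0216
grasp_force: 59.4
```

Call:
apply_moves --pt "0 0.2 0 0" --pt "0 0.3 0 0" --pt "0 0.35 0 0" --pt "0 0.35 0 0" --pt "0 0.35 0 0"

```text
clock: 44.32
eef_pos: [0.5045, 0.0047, 0.1258]
tool_rot: [0.708, 0.707, 0.0, 0.0]
ft_force: [-0.9, -0.2, -2.9]
grip_width: 0.021
grasp_force: 59.4
```

Call:
apply_moves --pt "0 0.35 0 0" --pt "0 0.35 0 0" --pt "0 0.35 0 0" --pt "0 0.35 0 0" --pt "0 0.35 0 0"

```text
clock: 44.73
eef_pos: [0.5391, 0.0047, 0.1257]
tool_rot: [0.708, 0.707, -0.0, -0.0]
ft_force: [-1.1, 0.8, -2.8]
grip_width: 0.0216
grasp_force: 59.4
```

Steady, with no drag. I'll continue to the tray.

Call:
apply_moves --pt "0 0.35 0 0" --pt "0 0.35 0 0" --pt "0 0.35 0 0" --pt "0 0.35 0 0" --pt "0 0.35 0 0"

```text
clock: 45.15
eef_pos: [0.574, 0.0046, 0.1258]
tool_rot: [0.708, 0.707, -0.0, -0.0]
ft_force: [-0.1, -0.0, -2.4]
grip_width: 0.021
grasp_force: 59.3
```

Call:
apply_moves --pt "0 0.35 0 0" --pt "0 0.35 0 0" --pt "0 0.35 0 0" --pt "0 0.35 0 0" --pt "0 0.35 0 0"

```text
clock: 45.57
eef_pos: [0.609, 0.0046, 0.1258]
tool_rot: [0.708, 0.707, -0.0, -0.0]
ft_force: [-0.2, -0.7, -2.2]
grip_width: 0.0215
grasp_force: 59.4
```

Call:
apply_moves --pt "0 0.35 0 0" --pt "0 0.35 0 0" --pt "0 0.35 0 0" --pt "0 0.35 0 0" --pt "0 0.3 0 0"

```text
clock: 45.98
eef_pos: [0.6432, 0.0046, 0.1258]
tool_rot: [0.708, 0.707, 0.0, 0.0]
ft_force: [-0.9, -0.6, -2.5]
grip_width: 0.0213
grasp_force: 59.4
```

```bash
python3 g.py .655 .0045 .1257 90;python3 pk.py 20
```

```text
t 45.98 pos [0.6432 0.0046 0.1258] yaw 89.93 zax [ 0.  0. -1.] j [0.01 0.58 0.25 1.24 0.   1.58] F [-0.9 -0.6 -2.5] w 0.0213 gf 59.4
units now frame [-0.    0.59  0.  ] roll -0.001
units target frame [-0.    0.59  0.  ]
top 223.2 185.6 45 [0.5884 0.0935]
top 222.6 202.5 18 [0.5273 0.095 ]
side 221.8 219.2 73 [0.6445 0.0867]
side 241.3 222.1 68 [0.5851 0.0947]
side 261.8 222.6 68 [0.5256 0.0912]
```

Call:
apply_moves --pt "0 0.3 0 0" --pt "0 0.3 0 0" --pt "0 0 0 0" --pt "0 0 -0.7 0" --pt "0 0 -0.8 0"

```text
clock: 46.5
eef_pos: [0.653, 0.0045, 0.1542]
tool_rot: [0.708, 0.707, -0.002, -0.002]
ft_force: [0.7, 0.7, -3.7]
grip_width: 0.0216
grasp_force: 59.3
```

Call:
apply_moves --pt "0 -0.5 -0.3 0" --pt "0 -0.9 0 0" --pt "0 -0.9 0 0" --pt "0.4 -0.9 0 0" --pt "0.4 -0.9 0 0"

```text
clock: 46.92
eef_pos: [0.5706, 0.0204, 0.1617]
tool_rot: [0.708, 0.706, -0.0, -0.0]
ft_force: [0.7, 0.0, -2.8]
grip_width: 0.0216
grasp_force: 59.4
```

Call:
apply_moves --pt "0.5 -0.9 0 0" --pt "0.5 -0.9 0 0" --pt "0.5 -0.9 0 0" --pt "0.3 -0.9 0 0" --pt "0 -0.9 0 0"

```text
clock: 47.33
eef_pos: [0.4805, 0.0577, 0.1618]
tool_rot: [0.707, 0.707, 0.0, -0.0]
ft_force: [-0.1, -0.0, -2.5]
grip_width: 0.0215
grasp_force: 59.4
```

Call:
apply_moves --pt "0 -0.5 0 0" --pt "0 0 0 0" --pt "0 0 0 0" --pt "0 0 0 0" --pt "0 0 0 0"

```text
clock: 47.75
eef_pos: [0.4736, 0.0566, 0.162]
tool_rot: [0.708, 0.706, 0.0, 0.0]
ft_force: [0.2, -0.0, -4.0]
grip_width: 0.0214
grasp_force: 59.4
```

```bash
python3 g.py .472 .0565 .1257 90;python3 pk.py 21
```

```text
t 47.75 pos [0.4736 0.0566 0.162 ] yaw 89.89 zax [ 0.001  0.    -1.   ] j [ 0.12  0.23 -0.18  1.16 -0.    1.69] F [ 0.2 -0.  -4. ] w 0.0214 gf 59.4
units now frame [-0.01 -0.08  1.81] roll -0.002
units target frame [-0.01 -0.08  1.81]
top 241.7 167.8 55 [0.6538 0.027 ]
top 257.8 170.7 15 [ 0.6433 -0.0315]
side 228.4 205.8 36 [0.6369 0.0193]
side 221.8 218.9 77 [0.6448 0.0853]
side 241.2 222.1 65 [0.5854 0.0948]
side 261.7 222.6 67 [0.5258 0.0912]
```

Call:
apply_moves --pt "0 -0.08 0.5 0" --pt "0 0 0.6 0" --pt "0 0 0.5 0" --pt "0 0 0.2 0" --pt "0 0 0 0"

```text
clock: 48.27
eef_pos: [0.4726, 0.0534, 0.1287]
tool_rot: [0.708, 0.706, -0.001, 0.004]
ft_force: [-4.1, -8.9, 14.5]
grip_width: 0.0213
grasp_force: 61.6
```

Call:
apply_moves --pt "0 0 0 0" --pt "0 0 0 0" --pt "0 0 0 0" --pt "0 0 0 0" --pt "0 0 0 0"

```text
clock: 48.68
eef_pos: [0.4726, 0.0535, 0.1287]
tool_rot: [0.708, 0.706, -0.001, 0.004]
ft_force: [-3.6, -9.9, 14.8]
grip_width: 0.0214
grasp_force: 61.7
```

Call:
apply_moves --pt "0 0 -0.5 0" --pt "0 0 0 0" --pt "-0.35 0 0 0" --pt "0 0 0.25 0" --pt "0 0 0.25 0"

```text
clock: 49.1
eef_pos: [0.4714, 0.0504, 0.1258]
tool_rot: [0.708, 0.707, 0.001, -0.001]
ft_force: [-4.2, 11.1, 31.9]
grip_width: 0.0214
grasp_force: 63.5
```

```bash
python3 g.py .472 .0495 .1257 90
```

```text
t 49.1 pos [0.4714 0.0504 0.1258] yaw 89.91 zax [ 0.001  0.003 -1.   ] j [ 0.11  0.26 -0.24  1.07  0.    1.68] F [-4.2 11.1 31.9] w 0.0214 gf 63.5
units now frame [-0.05  0.03  0.01] roll -0.002
units target frame [-0.05  0.03  0.01]
```

Call:
apply_moves --pt "0 0 -0.1 0" --pt "0 0 0 0" --pt "0 0 0 0" --pt "0 0 0 0" --pt "0 0 0 0"

```text
clock: 49.52
eef_pos: [0.4704, 0.0497, 0.1272]
tool_rot: [0.708, 0.707, -0.0, -0.0]
ft_force: [0.1, -0.2, -2.2]
grip_width: 0.0216
grasp_force: 59.1
```

Call:
apply_moves --pt "0 0 -0.1 0" --pt "0 0 0 0" --pt "0 0 0 0" --pt "0 0 0 0" --pt "0 0 0 0"

```text
clock: 49.93
eef_pos: [0.4708, 0.0498, 0.1298]
tool_rot: [0.708, 0.707, 0.0, 0.0]
ft_force: [-0.3, -0.1, -2.8]
grip_width: 0.0212
grasp_force: 59.1
```

Call:
apply_moves --pt "0 0 0.13 0" --pt "0 0.2 0 0" --pt "0 0.3 0 0" --pt "0 0.35 0 0" --pt "0 0.35 0 0"

```text
clock: 50.35
eef_pos: [0.4959, 0.0498, 0.1273]
tool_rot: [0.708, 0.707, 0.0, 0.0]
ft_force: [1.0, -0.3, -3.2]
grip_width: 0.0213
grasp_force: 59.2
```

Call:
apply_moves --pt "0 0.35 0 0" --pt "0 0.35 0 0" --pt "0 0.35 0 0" --pt "0 0.35 0 0" --pt "0 0.35 0 0"

```text
clock: 50.77
eef_pos: [0.5305, 0.0497, 0.1271]
tool_rot: [0.708, 0.707, -0.0, -0.0]
ft_force: [-0.1, -0.5, -2.9]
grip_width: 0.0216
grasp_force: 59.2
```

```bash
python3 g.py .655 .0495 .1272 90;python3 pk.py 22
```

```text
t 50.77 pos [0.5305 0.0497 0.1271] yaw 89.92 zax [-0.  0. -1.] j [ 0.09  0.37 -0.09  1.12  0.    1.67] F [-0.1 -0.5 -2.9] w 0.0216 gf 59.2
units now frame [-0.    6.22 -0.01] roll -0.001
units target frame [-0.01  6.22 -0.01]
top 258.1 170.5 14 [ 0.6439 -0.0325]
side 228.4 205.8 36 [0.6369 0.0193]
side 221.7 219.0 75 [0.6451 0.0857]
side 243.0 222.3 116 [0.58   0.0951]
```

Call:
apply_moves --pt "0 0.35 0 0" --pt "0 0.35 0 0" --pt "0 0.35 0 0" --pt "0 0.35 0 0" --pt "0 0.35 0 0"

```text
clock: 51.28
eef_pos: [0.5657, 0.0497, 0.1272]
tool_rot: [0.708, 0.707, 0.0, 0.0]
ft_force: [-0.2, 0.1, -2.7]
grip_width: 0.0214
grasp_force: 59.4
```

Call:
apply_moves --pt "0 0.35 0 0" --pt "0 0.35 0 0" --pt "0 0.35 0 0" --pt "0 0.35 0 0" --pt "0 0.35 0 0"

```text
clock: 51.7
eef_pos: [0.6005, 0.0496, 0.1271]
tool_rot: [0.708, 0.707, -0.0, -0.0]
ft_force: [0.3, 0.7, -3.6]
grip_width: 0.0212
grasp_force: 59.4
```

Call:
apply_moves --pt "0 0.35 0 0" --pt "0 0.35 0 0" --pt "0 0.35 0 0" --pt "0 0.35 0 0" --pt "0 0.35 0 0"

```text
clock: 52.12
eef_pos: [0.6355, 0.0496, 0.1272]
tool_rot: [0.708, 0.707, 0.0, 0.0]
ft_force: [0.4, -0.1, -3.1]
grip_width: 0.0213
grasp_force: 59.3
```

Call:
apply_moves --pt "0 0.35 0 0" --pt "0 0.35 0 0" --pt "0 0.2 0 0" --pt "0 0 0 0" --pt "0 0 0 0"

```text
clock: 52.53
eef_pos: [0.6528, 0.0495, 0.1269]
tool_rot: [0.708, 0.707, -0.0, -0.0]
ft_force: [-0.0, 0.3, -3.8]
grip_width: 0.0214
grasp_force: 59.2
```

Call:
apply_moves --pt "0 0 -0.8 0" --pt "0 0 -0.9 0" --pt "0 0 -0.9 0" --pt "-0.3 -0.9 0 0" --pt "-0.8 -0.9 0 0"

```text
clock: 52.95
eef_pos: [0.6177, 0.0294, 0.1808]
tool_rot: [0.707, 0.708, 0.002, 0.001]
ft_force: [-0.1, -0.7, -3.5]
grip_width: 0.0212
grasp_force: 60.4
```

```bash
python3 g.py .43 -.30 .18 90;python3 pk.py 23
```

```text
t 52.95 pos [0.6177 0.0294 0.1808] yaw 90.09 zax [ 0.004  0.001 -1.   ] j [0.05 0.5  0.26 1.33 0.   1.62] F [-0.1 -0.7 -3.5] w 0.0212 gf 60.4
units now frame [-16.45  -9.41  -0.02] roll 0.001
units target frame [-16.47  -9.39   0.04]
side 228.3 208.2 19 [0.6352 0.0314]
side 221.8 221.9 111 [0.6421 0.0993]
side 213.0 231.4 26 [0.6587 0.1434]
```

Every pink blob is now beyond the plate's far edge, in the tray. Carry the scraper to the front of the peg.

Call:
apply_moves --pt "-0.82 -0.47 0 0" --pt "-0.82 -0.47 0 0" --pt "-0.82 -0.47 0 0" --pt "-0.82 -0.47 0 0" --pt "-0.82 -0.47 0 0"

```text
clock: 53.47
eef_pos: [0.5691, -0.0548, 0.1794]
tool_rot: [0.707, 0.707, 0.0, -0.0]
ft_force: [0.6, -0.0, -2.8]
grip_width: 0.0216
grasp_force: 60.7
```

Call:
apply_moves --pt "-0.82 -0.47 0 0" --pt "-0.82 -0.47 0 0" --pt "-0.82 -0.47 0 0" --pt "-0.82 -0.47 0 0" --pt "-0.82 -0.47 0 0"

```text
clock: 53.88
eef_pos: [0.522, -0.1368, 0.1794]
tool_rot: [0.708, 0.707, 0.0, 0.0]
ft_force: [-1.1, -0.7, -1.5]
grip_width: 0.0212
grasp_force: 60.7
```

Call:
apply_moves --pt "-0.82 -0.47 0 0" --pt "-0.82 -0.47 0 0" --pt "-0.82 -0.47 0 0" --pt "-0.82 -0.47 0 0" --pt "-0.82 -0.47 0 0"

```text
clock: 54.3
eef_pos: [0.4749, -0.2188, 0.1795]
tool_rot: [0.708, 0.707, 0.0, 0.0]
ft_force: [0.4, -0.3, -3.0]
grip_width: 0.0213
grasp_force: 60.7
```

Call:
apply_moves --pt "-0.82 -0.47 0 0" --pt "-0.82 -0.47 0 0" --pt "-0.82 -0.47 0 0" --pt "-0.82 -0.47 0 0" --pt "-0.82 -0.47 0 0"

```text
clock: 54.72
eef_pos: [0.4278, -0.3007, 0.1795]
tool_rot: [0.708, 0.707, 0.0, 0.0]
ft_force: [0.8, 0.8, -2.5]
grip_width: 0.0215
grasp_force: 60.7
```

```bash
python3 g.py .45 -.36 .1637 90;python3 pk.py 24
```

```text
t 54.72 pos [ 0.4278 -0.3007  0.1795] yaw 89.93 zax [ 0. -0. -1.] j [-0.61  0.31 -0.03  1.23  0.    0.96] F [ 0.8  0.8 -2.5] w 0.0215 gf 60.7
units now frame [-2.96  1.11  0.79] roll -0.001
units target frame [-2.96  1.11  0.79]
top 224.1 166.2 45 [0.6593 0.0909]
top 241.8 167.7 57 [0.6542 0.0267]
top 257.5 170.8 13 [ 0.6427 -0.0305]
side 228.4 205.8 36 [0.6369 0.0193]
side 221.7 222.0 109 [0.6422 0.0997]
side 213.4 231.7 21 [0.657  0.1447]
```

Call:
apply_moves --pt "-0.74 0.28 0.2 0" --pt "-0.74 0.28 0.2 0" --pt "-0.74 0.28 0.2 0" --pt "-0.74 0.27 0.19 0" --pt "0 0 0 0"

```text
clock: 55.23
eef_pos: [0.4515, -0.3611, 0.1625]
tool_rot: [0.708, 0.706, -0.0, 0.001]
ft_force: [0.4, 0.7, -3.0]
grip_width: 0.0211
grasp_force: 60.7
```

```bash
python3 g.py .58 -.36 .1637 90; python3 up.py 25 .45 -.362 0 .089; python3 - <<'E'
from h import *
b=snap('side','side25')['image'];a=snap('top','top25')['image']
cv2.imwrite('pics/c25.png',np.hstack([cv2.resize(b[95:185,235:325],None,fx=4.4,fy=6,interpolation=cv2.INTER_CUBIC),cv2.resize(a[150:250,310:410],None,fx=4,fy=5.4,interpolation=cv2.INTER_CUBIC)]))
E
```

```text
t 55.23 pos [ 0.4515 -0.3611  0.1625] yaw 89.86 zax [ 0.001 -0.001 -1.   ] j [-0.67  0.43  0.1   1.24 -0.    0.9 ] F [ 0.4  0.7 -3. ] w 0.0211 gf 60.7
units now frame [ 0.07  6.42 -0.06] roll -0.002
units target frame [ 0.05  6.42 -0.06]
108.0625 Y (array([ 0.45204394, -0.35884729, -0.01005763]), np.float64(0.10366492146596862))
blue obs [293.5 140.1] block pred [293.2 139.9]
```

Call:
apply_moves --pt "0.03 0.4 -0.06 0" --pt "0 0.45 0 0" --pt "0 0.45 0 0" --pt "0 0.45 0 0" --pt "0 0.45 0 0"

```text
clock: 55.8
eef_pos: [0.4959, -0.3585, 0.1648]
tool_rot: [0.707, 0.707, 0.0, 0.0]
ft_force: [-0.2, 0.7, -2.4]
grip_width: 0.0214
grasp_force: 60.8
```

Call:
apply_moves --pt "0 0.45 0 0" --pt "0 0.45 0 0" --pt "0 0.45 0 0" --pt "0 0 0 0" --pt "0 0 0 0"

```text
clock: 56.22
eef_pos: [0.5219, -0.3587, 0.1641]
tool_rot: [0.707, 0.707, -0.0, -0.0]
ft_force: [0.1, 0.5, -3.3]
grip_width: 0.0214
grasp_force: 60.7
```

Call:
apply_moves --pt "0 0.4 0 0" --pt "0 0.4 0 0" --pt "0 0.4 0 0" --pt "0 0.4 0 0" --pt "0 0.4 0 0"

```text
clock: 56.63
eef_pos: [0.5624, -0.3589, 0.1647]
tool_rot: [0.708, 0.707, 0.0, 0.0]
ft_force: [-0.3, -0.4, -2.5]
grip_width: 0.0214
grasp_force: 60.7
```

Call:
apply_moves --pt "0 0.4 0 0" --pt "0 0.4 0 0" --pt "0 0.1 0 0" --pt "0 0 0 0" --pt "0 0 0 0"

```text
clock: 57.05
eef_pos: [0.5794, -0.3588, 0.1643]
tool_rot: [0.708, 0.707, -0.0, -0.0]
ft_force: [-0.1, -0.2, -3.1]
grip_width: 0.0213
grasp_force: 60.7
```

```bash
python3 g.py .58 -.36 .1537 90; python3 up.py 26 .58 -.362 0 .089
```

```text
t 57.05 pos [ 0.5794 -0.3588  0.1643] yaw 89.94 zax [-0.001  0.    -1.   ] j [-0.55  0.64  0.46  1.39 -0.    1.02] F [-0.1 -0.2 -3.1] w 0.0213 gf 60.7
units now frame [-0.06  0.03  0.53] roll -0.001
units target frame [-0.06  0.03  0.53]
110.3125 Y (array([ 0.58133903, -0.35791955,  0.04488148]), np.float64(0.11577350859453994))
blue obs [259.8 138.7] block pred [259.5 138.9]
```

Threaded with no contact. I'll lower it onto the peg.

Call:
apply_moves --pt "-0.05 0 0.2 0" --pt "0 0 0.2 0" --pt "0 0 0.1 0" --pt "0 0 0 0" --pt "0 0 0 0"

```text
clock: 57.52
eef_pos: [0.5791, -0.3599, 0.1542]
tool_rot: [0.708, 0.707, -0.0, -0.0]
ft_force: [-0.2, 0.2, -2.3]
grip_width: 0.0214
grasp_force: 60.6
```

Call:
apply_moves --pt "0 0 0.05 0" --pt "0 0 0.05 0" --pt "0 0 0 0" --pt "0 0 0 0" --pt "0 0 0 0"

```text
clock: 57.93
eef_pos: [0.5795, -0.36, 0.1527]
tool_rot: [0.708, 0.707, 0.0, 0.0]
ft_force: [-0.3, -0.1, -2.5]
grip_width: 0.0216
grasp_force: 60.6
```

Call:
apply_moves --pt "0 0 0.05 0" --pt "0 0 0.05 0" --pt "0 0 0 0" --pt "0 0 0 0" --pt "0 0 0 0"

```text
clock: 58.35
eef_pos: [0.5796, -0.36, 0.151]
tool_rot: [0.708, 0.707, 0.0, 0.0]
ft_force: [0.5, 0.6, 0.4]
grip_width: 0.0211
grasp_force: 61.0
```

Call:
apply_moves --pt "0 0 0 0" --pt "0 0 0 0" --pt "0 0 0 0" --pt "0 0 0 0" --pt "0 0 0 0" --claw 0.65

```text
clock: 58.77
eef_pos: [0.5796, -0.36, 0.1508]
tool_rot: [0.708, 0.707, 0.0, 0.0]
ft_force: [0.1, -0.0, -0.1]
grip_width: 0.0301
grasp_force: 0.0
```

Call:
apply_moves --pt "0 0 0 0" --pt "0 0 0 0" --pt "0 0 0 0" --pt "0 0 0 0" --pt "0 0 0 0" --claw 0.3

```text
clock: 59.18
eef_pos: [0.5795, -0.36, 0.1506]
tool_rot: [0.708, 0.707, -0.0, 0.0]
ft_force: [0.5, 0.5, 0.5]
grip_width: 0.0597
grasp_force: 0.0
```

Call:
apply_moves --pt "0 0 -0.3 0" --pt "0 0 -0.5 0" --pt "0 0 -0.8 0" --pt "0 0 -0.9 0" --pt "0 0 -0.9 0"

```text
clock: 59.6
eef_pos: [0.5795, -0.36, 0.2204]
tool_rot: [0.708, 0.707, 0.0, 0.0]
ft_force: [0.0, 0.2, 0.3]
grip_width: 0.06
grasp_force: 0.0
```

```bash
python3 up.py 27 .58 -.362 0 .077; python3 g.py .5 -.2 .25 90
```

```text
125.875 Y (array([ 0.57941314, -0.34728418,  0.00712652]), np.float64(0.05096743747050492))
blue obs [260.1 142.3] block pred [259.7 142.9]
t 59.65 pos [ 0.581  -0.3609  0.2253] yaw 89.93 zax [ 0.007 -0.004 -1.   ] j [-0.56  0.63  0.59  1.53 -0.    1.02] F [-0.9 -0.4  3.6] w 0.0596 gf 0.0
units now frame [ 8.03 -4.05 -1.3 ] roll -0.001
units target frame [ 8.04 -4.05 -1.23]
```

The scraper hangs on the peg, released; the fit at peg height agrees. Now I'll re-measure the jars and check the bystanders and the plate.

Call:
apply_moves --pt "0.8 -0.4 0 0" --pt "0.8 -0.4 0 0" --pt "0.8 -0.4 0 0" --pt "0.8 -0.4 0 0" --pt "0.8 -0.4 0 0" --claw 0

```text
clock: 60.07
eef_pos: [0.5393, -0.2793, 0.2193]
tool_rot: [0.708, 0.707, 0.0, 0.001]
ft_force: [0.8, -0.4, -0.4]
grip_width: 0.0858
grasp_force: 0.0
```

```bash
cat > jr.py <<'E'
from fit import *
import sys
from scipy.optimize import least_squares
a=snap('top','jt'+sys.argv[1]); b=snap('side','js'+sys.argv[1])
T=blobs(a['image'],*COL['teal'],amin=40,box=(90,150,300,260)); Sd=blobs(b['image'],*COL['teal'],amin=100,box=(160,180,330,384))
print('side',[ray(b,u,v,.04)[:2].round(3) for u,v,*_ in Sd])
for u,v,ar,r in T: print('top',round(u,1),round(v,1),ar,ray(a,u,v,.045)[:2].round(4))
E
python3 jr.py 30; python3 - <<'E'
from h import *
c=np.load('pics/top0.npz'); s=np.load('pics/side0.npz')
print('bottle',ray(c,174.5,156.5,.12),'beaker',ray(c,143,153,.05),'side bottle base',ray(s,190,283,0),'beaker base',ray(s,170,318,0))
E
python3 pk.py 31; python3 g.py .5632 .2712 .2 90
```

```text
side [array([0.562, 0.28 ]), array([0.452, 0.285]), array([0.44 , 0.364]), array([0.565, 0.4  ])]
top 140.1 191.6 130 [0.5677 0.3927]
top 174.0 192.8 131 [0.5635 0.271 ]
top 171.5 223.1 140 [0.4544 0.2772]
top 149.0 226.6 135 [0.4421 0.3565]
bottle [0.68048228 0.25839123 0.12      ] beaker [0.70861314 0.38600883 0.05      ] side bottle base [ 6.92559271e-01  2.87539641e-01 -1.11022302e-16] beaker base [0.71099245 0.39657759 0.        ]
top 224.1 166.5 45 [0.6585 0.0906]
top 241.9 167.7 55 [0.6542 0.0264]
top 257.8 170.8 16 [ 0.643  -0.0315]
side 228.4 205.8 36 [0.6369 0.0193]
side 221.7 221.8 109 [0.6423 0.0989]
side 213.4 231.6 22 [0.6572 0.1443]
t 60.27 pos [ 0.54   -0.28    0.2196] yaw 89.96 zax [ 0.002 -0.001 -1.   ] j [-0.48  0.46  0.3   1.41 -0.    1.09] F [ 0.2  0.2 -0.2] w 0.0857 gf 0.0
units now frame [27.56  1.14  0.95] roll -0.001
units target frame [27.56  1.16  0.98]
```

Jar at top pixel (149,226.6) has been knocked to (0.442, 0.357); the other three have not moved. The teal jars are at top pixels (140,192), (174,193), (171,223) and (149,227). The red ones at (110,217) and (203,237) are look-alikes and stay. I'll use the last picture to confirm the jars and the wiped plate.

```bash
python3 - <<'E'
import cv2
a=cv2.imread('pics/jt30.png'); cv2.imwrite('pics/c30.png',cv2.resize(a[140:250,95:285],None,fx=4,fy=4,interpolation=cv2.INTER_CUBIC))
E
```

```text
(no output)
```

View pics/c30.png

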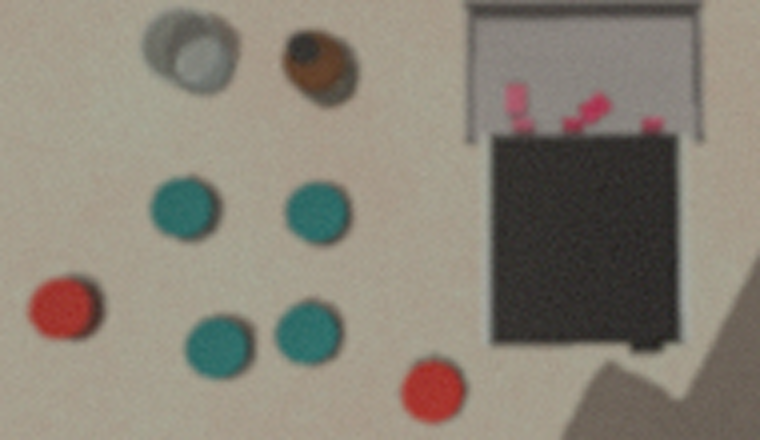

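Call:
apply_moves --pt "0.92 0.04 0.03 0" --pt "0.92 0.04 0.03 0" --pt "0.92 0.04 0.03 0" --pt "0.92 0.04 0.03 0" --pt "0.92 0.04 0.03 0"

```text
clock: 60.68
eef_pos: [0.5445, -0.1882, 0.2156]
tool_rot: [0.708, 0.706, 0.0, 0.0]
ft_force: [-0.3, 0.7, 0.5]
grip_width: 0.0856
grasp_force: 0.0
```

Call:
apply_moves --pt "0.92 0.04 0.03 0" --pt "0.92 0.04 0.03 0" --pt "0.92 0.04 0.03 0" --pt "0.92 0.04 0.03 0" --pt "0.92 0.04 0.03 0"

```text
clock: 61.1
eef_pos: [0.5488, -0.096, 0.2127]
tool_rot: [0.708, 0.706, 0.0, 0.0]
ft_force: [0.3, 0.1, 0.2]
grip_width: 0.0856
grasp_force: 0.0
```

Call:
apply_moves --pt "0.92 0.04 0.03 0" --pt "0.92 0.04 0.03 0" --pt "0.92 0.04 0.03 0" --pt "0.92 0.04 0.03 0" --pt "0.92 0.04 0.03 0"

```text
clock: 61.52
eef_pos: [0.5531, -0.0038, 0.2097]
tool_rot: [0.708, 0.706, 0.0, 0.0]
ft_force: [0.6, 0.5, -0.2]
grip_width: 0.0853
grasp_force: 0.0
```

Call:
apply_moves --pt "0.92 0.04 0.03 0" --pt "0.92 0.04 0.03 0" --pt "0.92 0.04 0.03 0" --pt "0.92 0.04 0.03 0" --pt "0.92 0.04 0.03 0"

```text
clock: 61.93
eef_pos: [0.5573, 0.0884, 0.2067]
tool_rot: [0.708, 0.706, 0.0, 0.0]
ft_force: [0.4, -0.5, -0.0]
grip_width: 0.0856
grasp_force: 0.0
```

Call:
apply_moves --pt "0.92 0.04 0.03 0" --pt "0.92 0.04 0.03 0" --pt "0.92 0.04 0.03 0" --pt "0.92 0.04 0.03 0" --pt "0.92 0.04 0.03 0"

```text
clock: 62.35
eef_pos: [0.5615, 0.1806, 0.2036]
tool_rot: [0.708, 0.706, 0.0, 0.0]
ft_force: [0.0, 0.4, 0.2]
grip_width: 0.0854
grasp_force: 0.0
```

Call:
apply_moves --pt "0.92 0.04 0.03 0" --pt "0.92 0.04 0.03 0" --pt "0.92 0.04 0.03 0" --pt "0.92 0.04 0.03 0" --pt "0.9 0.04 0.03 0"

```text
clock: 62.77
eef_pos: [0.5656, 0.2724, 0.2005]
tool_rot: [0.708, 0.706, 0.0, 0.0]
ft_force: [-0.3, 0.5, 0.3]
grip_width: 0.0853
grasp_force: 0.0
```

```bash
python3 g.py .5635 .273 .003 90
```

```text
t 62.77 pos [0.5656 0.2724 0.2005] yaw 89.87 zax [ 0.001  0.    -1.   ] j [ 0.45  0.51  0.33  1.39 -0.    2.02] F [-0.3  0.5  0.3] w 0.0853 gf 0.0
units now frame [ 0.03 -0.12  9.87] roll -0.002
units target frame [ 0.03 -0.11  9.87]
```

The plate is clean: all five chips lie in the tray, at crop (515,100), (523,125), (573,125), (597,107) and (652,125). Four teal jars are at crop (185,208), (319,212), (310,333) and (220,347). The reds at (65,308) and (433,390) don't match the description. Now I'll take the first jar.

Call:
apply_moves --pt "0 -0.1 0.9 0" --pt "0 0 0.9 0" --pt "0 0 0.9 0" --pt "0 0 0.9 0" --pt "0 0 0.9 0"

```text
clock: 63.18
eef_pos: [0.5637, 0.2715, 0.1097]
tool_rot: [0.708, 0.706, 0.0, 0.0]
ft_force: [0.4, -0.8, 0.6]
grip_width: 0.0853
grasp_force: 0.0
```

Call:
apply_moves --pt "0 0 0.9 0" --pt "0 0 0.9 0" --pt "0 0 0.9 0" --pt "0 0 0.9 0" --pt "0 0 0.8 0"

```text
clock: 63.6
eef_pos: [0.5635, 0.2713, 0.0212]
tool_rot: [0.708, 0.706, 0.0, 0.0]
ft_force: [-0.6, -0.9, -0.1]
grip_width: 0.085
grasp_force: 0.0
```

Call:
apply_moves --pt "0 0 0.6 0" --pt "0 0 0.25 0" --pt "0 0 0 0" --pt "0 0 0 0" --pt "0 0 0 0"

```text
clock: 64.02
eef_pos: [0.5634, 0.2721, 0.0068]
tool_rot: [0.708, 0.707, 0.001, 0.0]
ft_force: [0.2, 0.6, 0.0]
grip_width: 0.0853
grasp_force: 0.0
```

Call:
apply_moves --pt "0 0 0 0" --pt "0 0 0 0" --pt "0 0 0 0" --pt "0 0 0 0" --pt "0 0 0 0" --claw 0.5

```text
clock: 64.43
eef_pos: [0.5632, 0.2722, 0.0069]
tool_rot: [0.708, 0.707, 0.001, 0.0]
ft_force: [-0.1, 0.7, 5.5]
grip_width: 0.0548
grasp_force: 63.9
```

Call:
apply_moves --pt "0 0 0 0" --pt "0 0 0 0" --pt "0 0 0 0" --pt "0 0 0 0" --pt "0 0 0 0"

```text
clock: 64.85
eef_pos: [0.5632, 0.2722, 0.007]
tool_rot: [0.708, 0.707, 0.001, 0.0]
ft_force: [-1.0, 0.1, 6.0]
grip_width: 0.0547
grasp_force: 63.9
```

Call:
apply_moves --pt "0 0 -0.6 0" --pt "0 0 -0.9 0" --pt "0 0 -0.9 0" --pt "0 0 -0.9 0" --pt "0 0 -0.9 0"

```text
clock: 65.27
eef_pos: [0.5616, 0.2713, 0.0903]
tool_rot: [0.708, 0.707, -0.001, -0.0]
ft_force: [0.4, 0.7, -1.3]
grip_width: 0.0549
grasp_force: 63.6
```

Call:
apply_moves --pt "-0.6 0.08 -0.9 0" --pt "-0.9 0.08 0 0" --pt "-0.9 0.08 0 0" --pt "-0.9 0.08 0 0" --pt "-0.9 0.08 0 0"

```text
clock: 65.68
eef_pos: [0.5696, 0.1868, 0.1078]
tool_rot: [0.707, 0.707, -0.0, -0.0]
ft_force: [0.3, -0.6, -2.1]
grip_width: 0.0545
grasp_force: 63.6
```

Call:
apply_moves --pt "-0.9 0.08 0 0" --pt "-0.9 0.08 0 0" --pt "-0.9 0.08 0 0" --pt "-0.9 0.08 0 0" --pt "-0.9 0.08 0 0"

```text
clock: 66.1
eef_pos: [0.5774, 0.0967, 0.1076]
tool_rot: [0.708, 0.707, -0.001, -0.0]
ft_force: [1.3, -0.7, -1.7]
grip_width: 0.055
grasp_force: 63.6
```

Call:
apply_moves --pt "-0.9 0.08 0 0" --pt "-0.9 0.08 0 0" --pt "-0.9 0.08 0 0" --pt "-0.9 0.08 0 0" --pt "-0.9 0 0 0"

```text
clock: 66.52
eef_pos: [0.584, 0.0067, 0.1076]
tool_rot: [0.708, 0.707, -0.0, -0.0]
ft_force: [0.4, -0.4, -1.2]
grip_width: 0.0549
grasp_force: 63.6
```

Call:
apply_moves --pt "-0.9 0 0 0" --pt "-0.6 0 0 0" --pt "0 0 0 0" --pt "0 0 0 0" --pt "0 0 0 0"

```text
clock: 66.93
eef_pos: [0.5842, -0.0217, 0.1076]
tool_rot: [0.707, 0.707, 0.0, -0.0]
ft_force: [0.4, 0.1, -1.4]
grip_width: 0.0543
grasp_force: 63.6
```

```bash
python3 g.py .586 -.015 .058 90
```

```text
t 66.93 pos [ 0.5842 -0.0217  0.1076] yaw 89.95 zax [-0.     0.001 -1.   ] j [-0.04  0.48  0.04  1.13  0.    1.53] F [ 0.4  0.1 -1.4] w 0.0543 gf 63.6
units now frame [0.33 0.09 2.48] roll -0.001
units target frame [0.33 0.09 2.48]
```

Call:
apply_moves --pt "0.33 0.09 0.4 0" --pt "0 0 0.7 0" --pt "0 0 0.7 0" --pt "0 0 0.5 0" --pt "0 0 0.18 0"

```text
clock: 67.35
eef_pos: [0.5847, -0.0142, 0.0569]
tool_rot: [0.707, 0.707, -0.001, -0.001]
ft_force: [-8.8, 0.8, 18.9]
grip_width: 0.0546
grasp_force: 65.1
```

Call:
apply_moves --pt "0 0 0.04 0" --pt "0 0 0 0" --pt "0 0 0 0" --pt "0 0 0 0" --pt "0 0 0 0"

```text
clock: 67.77
eef_pos: [0.5863, -0.0157, 0.0572]
tool_rot: [0.708, 0.707, 0.0, 0.0]
ft_force: [-0.3, -0.9, -1.2]
grip_width: 0.0543
grasp_force: 63.4
```

Call:
apply_moves --pt "0 0 0 0" --pt "0 0 0 0" --pt "0 0 0 0" --pt "0 0 0 0" --pt "0 0 0 0" --claw 0.17

```text
clock: 68.18
eef_pos: [0.5863, -0.0158, 0.0574]
tool_rot: [0.708, 0.707, 0.0, 0.0]
ft_force: [-0.6, -0.2, -0.4]
grip_width: 0.071
grasp_force: 0.0
```

Call:
apply_moves --pt "0 0 -0.5 0" --pt "0 0 -0.9 0" --pt "0 0 -0.9 0" --pt "0 0 -0.9 0" --pt "0 0 -0.9 0"

```text
clock: 68.6
eef_pos: [0.5862, -0.0158, 0.1409]
tool_rot: [0.708, 0.707, 0.0, 0.0]
ft_force: [-0.1, -0.6, 0.2]
grip_width: 0.0709
grasp_force: 0.0
```

```bash
python3 g.py .4544 .279 .1 90; python3 jr.py 32
```

```text
t 68.6 pos [ 0.5862 -0.0158  0.1409] yaw 89.92 zax [ 0.001 -0.    -1.   ] j [-0.03  0.46  0.09  1.2  -0.    1.55] F [-0.1 -0.6  0.2] w 0.0709 gf 0.0
units now frame [14.73 -6.61  2.04] roll -0.001
units target frame [14.74 -6.59  2.04]
side [array([ 0.597, -0.076]), array([0.452, 0.285]), array([0.44 , 0.364]), array([0.565, 0.4  ])]
top 140.1 191.6 129 [0.5678 0.3926]
top 171.6 223.0 139 [0.4546 0.2768]
top 149.1 226.5 134 [0.4423 0.3564]
```

Call:
apply_moves --pt "0.867 -0.389 0 0" --pt "0.867 -0.389 0 0" --pt "0.867 -0.389 0 0" --pt "0.867 -0.389 0 0" --pt "0.867 -0.389 0 0" --claw 0

```text
clock: 69.12
eef_pos: [0.5465, 0.0716, 0.1386]
tool_rot: [0.708, 0.707, -0.0, -0.0]
ft_force: [-0.6, -0.4, 1.5]
grip_width: 0.0853
grasp_force: 0.0
```

Call:
apply_moves --pt "0.867 -0.389 0 0" --pt "0.867 -0.389 0 0" --pt "0.867 -0.389 0 0" --pt "0.867 -0.389 0 0" --pt "0.867 -0.389 0 0"

```text
clock: 69.53
eef_pos: [0.5077, 0.1584, 0.1387]
tool_rot: [0.708, 0.707, -0.0, -0.0]
ft_force: [0.6, 0.5, 1.2]
grip_width: 0.0853
grasp_force: 0.0
```

Call:
apply_moves --pt "0.867 -0.389 0 0" --pt "0.867 -0.389 0 0" --pt "0.867 -0.389 0 0" --pt "0.867 -0.389 0 0" --pt "0.867 -0.389 0 0"

```text
clock: 69.95
eef_pos: [0.4689, 0.2451, 0.1387]
tool_rot: [0.708, 0.707, -0.0, -0.0]
ft_force: [-0.6, -0.2, 0.3]
grip_width: 0.0855
grasp_force: 0.0
```

Call:
apply_moves --pt "0.867 -0.389 0 0" --pt "0.867 -0.389 0 0" --pt "0 0 0 0" --pt "0 0 0 0" --pt "0 0 0 0"

```text
clock: 70.37
eef_pos: [0.4541, 0.2786, 0.1388]
tool_rot: [0.708, 0.707, -0.0, 0.0]
ft_force: [0.0, -0.1, 0.3]
grip_width: 0.0849
grasp_force: 0.0
```

```bash
python3 g.py .4546 .279 .006 90
```

```text
t 70.37 pos [0.4541 0.2786 0.1388] yaw 89.92 zax [-0.    -0.001 -1.   ] j [ 0.55  0.36 -0.07  1.15 -0.    2.12] F [ 0.  -0.1  0.3] w 0.0849 gf 0.0
units now frame [0.02 0.03 6.64] roll -0.001
units target frame [0.02 0.02 6.64]
```

Call:
apply_moves --pt "0 0 0.8 0" --pt "0 0 0.9 0" --pt "0 0 0.9 0" --pt "0 0 0.9 0" --pt "0 0 0.9 0"

```text
clock: 70.78
eef_pos: [0.4548, 0.2779, 0.0504]
tool_rot: [0.708, 0.706, 0.0, 0.0]
ft_force: [0.5, 0.4, -0.4]
grip_width: 0.0852
grasp_force: 0.0
```

Call:
apply_moves --pt "0 0 0.9 0" --pt "0 0 0.8 0" --pt "0 0 0.5 0" --pt "0 0 0 0" --pt "0 0 0 0"

```text
clock: 71.2
eef_pos: [0.4543, 0.2784, 0.0069]
tool_rot: [0.708, 0.706, -0.001, -0.0]
ft_force: [-0.4, -0.2, -0.5]
grip_width: 0.0855
grasp_force: 0.0
```

Call:
apply_moves --pt "0 0 0 0" --pt "0 0 0 0" --pt "0 0 0 0" --pt "0 0 0 0" --pt "0 0 0 0" --claw 0.5

```text
clock: 71.62
eef_pos: [0.4554, 0.2799, 0.0088]
tool_rot: [0.708, 0.707, 0.002, 0.0]
ft_force: [-0.1, 0.2, 6.7]
grip_width: 0.0547
grasp_force: 63.4
```

Call:
apply_moves --pt "0 0 0 0" --pt "0 0 0 0" --pt "0 0 -0.5 0" --pt "0 0 -0.9 0" --pt "0 0 -0.9 0"

```text
clock: 72.03
eef_pos: [0.4533, 0.2787, 0.0535]
tool_rot: [0.708, 0.707, -0.001, -0.0]
ft_force: [-0.5, -0.2, -1.3]
grip_width: 0.0548
grasp_force: 63.4
```

Call:
apply_moves --pt "0 0 -0.9 0" --pt "0 0 -0.9 0" --pt "0 0 -0.9 0" --pt "0 0 0 0" --pt "0 0 0 0"

```text
clock: 72.45
eef_pos: [0.4549, 0.2796, 0.1084]
tool_rot: [0.708, 0.707, 0.001, 0.0]
ft_force: [-0.1, -0.7, -1.6]
grip_width: 0.0546
grasp_force: 63.4
```

```bash
python3 g.py .492 -.015 .11 90
```

```text
t 72.45 pos [0.4549 0.2796 0.1084] yaw 89.93 zax [ 0.002  0.001 -1.   ] j [ 0.55  0.39 -0.11  1.07 -0.    2.12] F [-0.1 -0.7 -1.6] w 0.0546 gf 63.4
units now frame [-14.73   1.87  -0.1 ] roll -0.001
units target frame [-14.73   1.85  -0.08]
```

Call:
apply_moves --pt "-0.866 0.11 0 0" --pt "-0.866 0.11 0 0" --pt "-0.866 0.11 0 0" --pt "-0.866 0.11 0 0" --pt "-0.866 0.11 0 0"

```text
clock: 72.87
eef_pos: [0.4638, 0.1913, 0.1055]
tool_rot: [0.707, 0.707, -0.002, -0.001]
ft_force: [-0.2, -0.6, -1.0]
grip_width: 0.0543
grasp_force: 63.4
```

Call:
apply_moves --pt "-0.866 0.11 0 0" --pt "-0.866 0.11 0 0" --pt "-0.866 0.11 0 0" --pt "-0.866 0.11 0 0" --pt "-0.866 0.11 0 0"

```text
clock: 73.28
eef_pos: [0.4747, 0.1048, 0.1056]
tool_rot: [0.708, 0.707, -0.001, -0.001]
ft_force: [0.0, 0.5, -0.9]
grip_width: 0.0545
grasp_force: 63.4
```

Call:
apply_moves --pt "-0.866 0.11 0 0" --pt "-0.866 0.11 0 0" --pt "-0.866 0.11 0 0" --pt "-0.866 0.11 0 0" --pt "-0.866 0.11 0 0"

```text
clock: 73.7
eef_pos: [0.4856, 0.0184, 0.1056]
tool_rot: [0.708, 0.707, -0.001, -0.001]
ft_force: [0.5, 0.3, -0.4]
grip_width: 0.0546
grasp_force: 63.4
```

Call:
apply_moves --pt "-0.866 0.11 0 0" --pt "-0.866 0.11 0 0" --pt "0 0 0 0" --pt "0 0 0 0" --pt "0 0 0 0"

```text
clock: 74.12
eef_pos: [0.4903, -0.0149, 0.1062]
tool_rot: [0.708, 0.707, -0.001, -0.001]
ft_force: [-0.6, -0.5, -0.5]
grip_width: 0.0549
grasp_force: 63.4
```

```bash
python3 g.py .492 -.015 .0595 90
```

```text
t 74.12 pos [ 0.4903 -0.0149  0.1062] yaw 89.92 zax [-0.002  0.001 -1.   ] j [-0.03  0.31 -0.23  1.03  0.    1.54] F [-0.6 -0.5 -0.5] w 0.0549 gf 63.4
units now frame [-0.01  0.09  2.34] roll -0.001
units target frame [-0.    0.08  2.34]
```

Call:
apply_moves --pt "0 0.09 0.4 0" --pt "0 0 0.7 0" --pt "0 0 0.7 0" --pt "0 0 0.35 0" --pt "0 0 0.15 0"

```text
clock: 74.53
eef_pos: [0.4916, -0.0145, 0.0594]
tool_rot: [0.707, 0.707, -0.001, -0.001]
ft_force: [-0.2, -0.5, -0.7]
grip_width: 0.0547
grasp_force: 63.4
```

Call:
apply_moves --pt "0 0 0 0" --pt "0 0 0 0" --pt "0 0 0 0" --pt "0 0 0 0" --pt "0 0 0 0"

```text
clock: 74.95
eef_pos: [0.4936, -0.0153, 0.0618]
tool_rot: [0.708, 0.707, 0.0, 0.0]
ft_force: [0.4, 0.2, -1.1]
grip_width: 0.0548
grasp_force: 63.4
```

Call:
apply_moves --pt "0 0 0.06 0" --pt "0 0 0.06 0" --pt "0 0 0 0" --pt "0 0 0 0" --pt "0 0 0 0"

```text
clock: 75.37
eef_pos: [0.493, -0.0153, 0.0588]
tool_rot: [0.708, 0.707, -0.0, -0.0]
ft_force: [-0.8, 0.1, -1.5]
grip_width: 0.0547
grasp_force: 63.5
```

Call:
apply_moves --pt "0 0 0 0" --pt "0 0 0 0" --pt "0 0 0 0" --pt "0 0 0 0" --pt "0 0 0 0" --claw 0.17

```text
clock: 75.78
eef_pos: [0.4931, -0.0153, 0.0589]
tool_rot: [0.708, 0.707, 0.0, 0.0]
ft_force: [0.1, -0.2, -0.2]
grip_width: 0.0705
grasp_force: 0.0
```

Call:
apply_moves --pt "0 0 -0.5 0" --pt "0 0 -0.9 0" --pt "0 0 -0.9 0" --pt "0 0 -0.9 0" --pt "0 0 -0.9 0"

```text
clock: 76.2
eef_pos: [0.4931, -0.0153, 0.1424]
tool_rot: [0.708, 0.707, 0.0, 0.0]
ft_force: [-0.2, 0.5, 0.7]
grip_width: 0.0708
grasp_force: 0.0
```

```bash
python3 g.py .5678 .3945 .14 90; python3 jr.py 33
```

```text
t 76.2 pos [ 0.4931 -0.0153  0.1424] yaw 89.92 zax [ 0. -0. -1.] j [-0.03  0.28 -0.17  1.12  0.    1.54] F [-0.2  0.5  0.7] w 0.0708 gf 0.0
units now frame [20.5   3.71  0.12] roll -0.001
units target frame [20.49  3.74  0.12]
side [array([ 0.597, -0.076]), array([ 0.497, -0.078]), array([0.44 , 0.364]), array([0.566, 0.4  ])]
top 140.2 191.7 132 [0.5674 0.3925]
top 148.9 226.6 133 [0.4421 0.357 ]
```

Call:
apply_moves --pt "0.82 0.15 0 0" --pt "0.82 0.15 0 0" --pt "0.82 0.15 0 0" --pt "0.82 0.15 0 0" --pt "0.82 0.15 0 0" --claw 0

```text
clock: 76.72
eef_pos: [0.5078, 0.0673, 0.1402]
tool_rot: [0.708, 0.707, -0.0, -0.0]
ft_force: [-0.0, -0.1, -0.7]
grip_width: 0.0856
grasp_force: 0.0
```

Call:
apply_moves --pt "0.82 0.15 0 0" --pt "0.82 0.15 0 0" --pt "0.82 0.15 0 0" --pt "0.82 0.15 0 0" --pt "0.82 0.15 0 0"

```text
clock: 77.13
eef_pos: [0.5228, 0.1493, 0.1401]
tool_rot: [0.708, 0.707, -0.001, -0.0]
ft_force: [0.0, 0.2, -0.1]
grip_width: 0.0855
grasp_force: 0.0
```

Call:
apply_moves --pt "0.82 0.15 0 0" --pt "0.82 0.15 0 0" --pt "0.82 0.15 0 0" --pt "0.82 0.15 0 0" --pt "0.82 0.15 0 0"

```text
clock: 77.55
eef_pos: [0.538, 0.2313, 0.14]
tool_rot: [0.708, 0.707, -0.001, -0.0]
ft_force: [-0.2, 0.2, -0.4]
grip_width: 0.0851
grasp_force: 0.0
```

Call:
apply_moves --pt "0.82 0.15 0 0" --pt "0.82 0.15 0 0" --pt "0.82 0.15 0 0" --pt "0.82 0.15 0 0" --pt "0.82 0.15 0 0"

```text
clock: 77.97
eef_pos: [0.5531, 0.3132, 0.1399]
tool_rot: [0.708, 0.707, -0.001, -0.0]
ft_force: [0.0, 0.3, -1.1]
grip_width: 0.0853
grasp_force: 0.0
```

Call:
apply_moves --pt "0.82 0.15 0 0" --pt "0.82 0.15 0 0" --pt "0.82 0.15 0 0" --pt "0.82 0.15 0 0" --pt "0.82 0.15 0 0"

```text
clock: 78.38
eef_pos: [0.5683, 0.3951, 0.1398]
tool_rot: [0.708, 0.707, -0.001, -0.0]
ft_force: [0.0, 1.0, -0.0]
grip_width: 0.0855
grasp_force: 0.0
```

```bash
python3 g.py .5676 .3945 .006 90
```

```text
t 78.38 pos [0.5683 0.3951 0.1398] yaw 89.93 zax [-0.001 -0.001 -1.   ] j [ 0.61  0.68  0.46  1.36 -0.    2.18] F [ 0.  1. -0.] w 0.0855 gf 0.0
units now frame [-0.03 -0.02  6.69] roll -0.001
units target frame [-0.03 -0.03  6.69]
```

Call:
apply_moves --pt "0 0 0.8 0" --pt "0 0 0.9 0" --pt "0 0 0.9 0" --pt "0 0 0.9 0" --pt "0 0 0.9 0"

```text
clock: 78.8
eef_pos: [0.568, 0.3943, 0.051]
tool_rot: [0.707, 0.707, -0.001, -0.0]
ft_force: [0.1, 0.3, -0.6]
grip_width: 0.0855
grasp_force: 0.0
```

Call:
apply_moves --pt "0 0 0.9 0" --pt "0 0 0.8 0" --pt "0 0 0.5 0" --pt "0 0 0 0" --pt "0 0 0 0"

```text
clock: 79.22
eef_pos: [0.568, 0.3942, 0.0079]
tool_rot: [0.708, 0.707, -0.001, -0.0]
ft_force: [-0.3, -0.3, 1.0]
grip_width: 0.0856
grasp_force: 0.0
```

Call:
apply_moves --pt "0 0 0 0" --pt "0 0 0 0" --pt "0 0 0 0" --pt "0 0 0 0" --pt "0 0 0 0" --claw 0.5

```text
clock: 79.63
eef_pos: [0.5697, 0.3954, 0.0108]
tool_rot: [0.708, 0.707, 0.002, 0.0]
ft_force: [-0.6, 0.2, 5.5]
grip_width: 0.0547
grasp_force: 64.3
```

Call:
apply_moves --pt "0 0 0 0" --pt "0 0 0 0" --pt "0 0 -0.5 0" --pt "0 0 -0.9 0" --pt "0 0 -0.9 0"

```text
clock: 80.05
eef_pos: [0.5674, 0.3937, 0.0541]
tool_rot: [0.708, 0.707, -0.002, -0.0]
ft_force: [-0.3, 0.6, -1.3]
grip_width: 0.0551
grasp_force: 63.5
```

Call:
apply_moves --pt "0 0 -0.9 0" --pt "0 0 -0.9 0" --pt "0 0 -0.9 0" --pt "0 0 0 0" --pt "0 0 0 0"

```text
clock: 80.47
eef_pos: [0.5692, 0.395, 0.1099]
tool_rot: [0.708, 0.707, 0.001, 0.0]
ft_force: [-0.2, -0.0, -1.5]
grip_width: 0.0541
grasp_force: 63.5
```

```bash
python3 g.py .586 .069 .11 90
```

```text
t 80.47 pos [0.5692 0.395  0.1099] yaw 89.92 zax [ 0.002  0.001 -1.   ] j [ 0.61  0.69  0.41  1.28 -0.    2.18] F [-0.2 -0.  -1.5] w 0.0541 gf 63.5
units now frame [-16.3    0.86  -0.02] roll -0.001
units target frame [-1.63e+01  8.40e-01 -1.00e-02]
```

Call:
apply_moves --pt "-0.815 0.045 0 0" --pt "-0.815 0.045 0 0" --pt "-0.815 0.045 0 0" --pt "-0.815 0.045 0 0" --pt "-0.815 0.045 0 0"

```text
clock: 80.88
eef_pos: [0.5716, 0.3117, 0.1063]
tool_rot: [0.707, 0.707, -0.002, -0.001]
ft_force: [-0.0, -0.9, -0.5]
grip_width: 0.0543
grasp_force: 63.5
```

Call:
apply_moves --pt "-0.815 0.045 0 0" --pt "-0.815 0.045 0 0" --pt "-0.815 0.045 0 0" --pt "-0.815 0.045 0 0" --pt "-0.815 0.045 0 0"

```text
clock: 81.3
eef_pos: [0.5773, 0.23, 0.1085]
tool_rot: [0.708, 0.707, -0.0, -0.0]
ft_force: [0.4, -0.4, -1.7]
grip_width: 0.0544
grasp_force: 63.5
```

Call:
apply_moves --pt "-0.815 0.045 0 0" --pt "-0.815 0.045 0 0" --pt "-0.815 0.045 0 0" --pt "-0.815 0.045 0 0" --pt "-0.815 0.045 0 0"

```text
clock: 81.72
eef_pos: [0.5818, 0.1484, 0.1089]
tool_rot: [0.708, 0.707, 0.0, 0.0]
ft_force: [0.2, 0.0, -1.9]
grip_width: 0.0546
grasp_force: 63.5
```

Call:
apply_moves --pt "-0.815 0.045 0 0" --pt "-0.815 0.045 0 0" --pt "-0.815 0.045 0 0" --pt "-0.815 0.045 0 0" --pt "-0.815 0.045 0 0"

```text
clock: 82.13
eef_pos: [0.5861, 0.0669, 0.1089]
tool_rot: [0.708, 0.707, 0.0, 0.0]
ft_force: [0.4, -0.2, -1.7]
grip_width: 0.0546
grasp_force: 63.5
```

Call:
apply_moves --pt "0 0 0 0" --pt "0 0 0 0" --pt "0 0 0 0" --pt "0 0 0 0" --pt "0 0 0 0"

```text
clock: 82.55
eef_pos: [0.5861, 0.0693, 0.1088]
tool_rot: [0.707, 0.707, 0.0, -0.0]
ft_force: [0.4, -0.2, -1.7]
grip_width: 0.0545
grasp_force: 63.5
```

```bash
python3 g.py .586 .069 .0615 90
```

```text
t 82.55 pos [0.5861 0.0693 0.1088] yaw 89.99 zax [ 0.  0. -1.] j [0.12 0.49 0.05 1.14 0.   1.69] F [ 0.4 -0.2 -1.7] w 0.0545 gf 63.5
units now frame [-0.02 -0.01  2.36] roll -0.0
units target frame [-0.02 -0.01  2.36]
```

Call:
apply_moves --pt "0 0 0.4 0" --pt "0 0 0.7 0" --pt "0 0 0.7 0" --pt "0 0 0.35 0" --pt "0 0 0.18 0"

```text
clock: 82.97
eef_pos: [0.5846, 0.0688, 0.0607]
tool_rot: [0.707, 0.707, -0.001, -0.001]
ft_force: [-9.4, -0.6, 18.4]
grip_width: 0.0543
grasp_force: 65.7
```

Call:
apply_moves --pt "0 0 0 0" --pt "0 0 0 0" --pt "0 0 0 0" --pt "0 0 0 0" --pt "0 0 0 0"

```text
clock: 83.38
eef_pos: [0.5865, 0.0686, 0.0625]
tool_rot: [0.708, 0.707, 0.0, 0.0]
ft_force: [0.2, 0.5, -1.2]
grip_width: 0.0546
grasp_force: 63.4
```

Call:
apply_moves --pt "0 0 0.05 0" --pt "0 0 0.03 0" --pt "0 0 0 0" --pt "0 0 0 0" --pt "0 0 0 0"

```text
clock: 83.8
eef_pos: [0.5863, 0.0685, 0.0608]
tool_rot: [0.708, 0.707, 0.0, 0.0]
ft_force: [-1.8, -0.5, 0.3]
grip_width: 0.0546
grasp_force: 63.7
```

Call:
apply_moves --pt "0 0 0 0" --pt "0 0 0 0" --pt "0 0 0 0" --pt "0 0 0 0" --pt "0 0 0 0" --claw 0.17

```text
clock: 84.22
eef_pos: [0.5862, 0.0686, 0.0606]
tool_rot: [0.708, 0.707, 0.0, 0.0]
ft_force: [0.1, 0.1, 0.1]
grip_width: 0.0707
grasp_force: 0.0
```

Call:
apply_moves --pt "0 0 -0.5 0" --pt "0 0 -0.9 0" --pt "0 0 -0.9 0" --pt "0 0 -0.9 0" --pt "0 0 -0.9 0"

```text
clock: 84.63
eef_pos: [0.5862, 0.0686, 0.1443]
tool_rot: [0.708, 0.707, 0.0, 0.0]
ft_force: [0.2, -0.5, -0.7]
grip_width: 0.0707
grasp_force: 0.0
```

```bash
python3 jr.py 34; python3 g.py .4422 .3585 .14 90
```

```text
side [array([ 0.597, -0.077]), array([ 0.497, -0.079]), array([0.598, 0.01 ]), array([0.44 , 0.365])]
top 253.2 184.1 179 [ 0.5956 -0.015 ]
top 256.0 209.9 125 [ 0.5015 -0.0248]
top 148.9 226.6 133 [0.4421 0.357 ]
t 84.73 pos [0.5887 0.0689 0.1471] yaw 89.93 zax [ 0.008  0.001 -1.   ] j [0.12 0.46 0.11 1.21 0.   1.69] F [-0.1  0.3  1. ] w 0.0706 gf 0.0
units now frame [14.47 -7.35  0.31] roll -0.001
units target frame [14.48 -7.33  0.35]
```

Call:
apply_moves --pt "0.852 -0.433 0 0" --pt "0.852 -0.433 0 0" --pt "0.852 -0.433 0 0" --pt "0.852 -0.433 0 0" --pt "0.852 -0.433 0 0" --claw 0

```text
clock: 85.15
eef_pos: [0.5421, 0.1543, 0.142]
tool_rot: [0.708, 0.707, -0.0, -0.0]
ft_force: [0.4, -0.1, 0.7]
grip_width: 0.0853
grasp_force: 0.0
```

Call:
apply_moves --pt "0.852 -0.433 0 0" --pt "0.852 -0.433 0 0" --pt "0.852 -0.433 0 0" --pt "0.852 -0.433 0 0" --pt "0.852 -0.433 0 0"

```text
clock: 85.57
eef_pos: [0.4989, 0.2397, 0.142]
tool_rot: [0.708, 0.707, -0.0, -0.0]
ft_force: [1.3, 0.3, 0.3]
grip_width: 0.0852
grasp_force: 0.0
```

Call:
apply_moves --pt "0.852 -0.433 0 0" --pt "0.852 -0.433 0 0" --pt "0.852 -0.433 0 0" --pt "0.852 -0.433 0 0" --pt "0.852 -0.433 0 0"

```text
clock: 85.98
eef_pos: [0.4557, 0.3249, 0.142]
tool_rot: [0.708, 0.707, -0.001, -0.0]
ft_force: [0.4, 0.3, -0.1]
grip_width: 0.0856
grasp_force: 0.0
```

Call:
apply_moves --pt "0.852 -0.433 0 0" --pt "0.852 -0.433 0 0" --pt "0 0 0 0" --pt "0 0 0 0" --pt "0 0 0 0"

```text
clock: 86.4
eef_pos: [0.4392, 0.3579, 0.1421]
tool_rot: [0.708, 0.707, -0.001, 0.0]
ft_force: [0.8, -0.8, -0.0]
grip_width: 0.0854
grasp_force: 0.0
```

```bash
python3 g.py .4422 .3587 .006 90; python3 jr.py 35 | grep "top 1"
```

```text
t 86.4 pos [0.4392 0.3579 0.1421] yaw 89.93 zax [-0.001 -0.001 -1.   ] j [ 0.68  0.42  0.04  1.19 -0.    2.26] F [ 0.8 -0.8 -0. ] w 0.0854 gf 0.0
units now frame [0.05 0.16 6.81] roll -0.001
units target frame [0.04 0.15 6.81]
```

Call:
apply_moves --pt "0.04 0.15 0.9 0" --pt "0 0 0.9 0" --pt "0 0 0.9 0" --pt "0 0 0.9 0" --pt "0 0 0.9 0"

```text
clock: 86.92
eef_pos: [0.4429, 0.3583, 0.0519]
tool_rot: [0.708, 0.706, 0.0, 0.0]
ft_force: [-0.1, -0.5, -0.2]
grip_width: 0.085
grasp_force: 0.0
```

Call:
apply_moves --pt "0 0 0.9 0" --pt "0 0 0.8 0" --pt "0 0 0.5 0" --pt "0 0 0 0" --pt "0 0 0 0"

```text
clock: 87.33
eef_pos: [0.4424, 0.3585, 0.0084]
tool_rot: [0.708, 0.706, -0.001, -0.0]
ft_force: [0.6, 0.3, -0.5]
grip_width: 0.0854
grasp_force: 0.0
```

Call:
apply_moves --pt "0 0 0 0" --pt "0 0 0 0" --pt "0 0 0 0" --pt "0 0 0 0" --pt "0 0 0 0" --claw 0.5

```text
clock: 87.75
eef_pos: [0.4434, 0.3601, 0.0103]
tool_rot: [0.708, 0.707, 0.002, 0.0]
ft_force: [-0.3, -0.6, 6.1]
grip_width: 0.0546
grasp_force: 63.6
```

Call:
apply_moves --pt "0 0 0 0" --pt "0 0 0 0" --pt "0 0 -0.5 0" --pt "0 0 -0.9 0" --pt "0 0 -0.9 0"

```text
clock: 88.17
eef_pos: [0.4414, 0.3585, 0.0547]
tool_rot: [0.708, 0.707, -0.001, -0.0]
ft_force: [-0.1, -0.4, -0.7]
grip_width: 0.0549
grasp_force: 63.4
```

Call:
apply_moves --pt "0 0 -0.9 0" --pt "0 0 -0.9 0" --pt "0 0 -0.9 0" --pt "0 0 0 0" --pt "0 0 0 0"

```text
clock: 88.58
eef_pos: [0.4429, 0.3597, 0.1097]
tool_rot: [0.708, 0.707, 0.001, 0.0]
ft_force: [-0.0, -0.5, -1.8]
grip_width: 0.0546
grasp_force: 63.4
```

```bash
python3 g.py .491 .069 .11 90
```

```text
t 88.58 pos [0.4429 0.3597 0.1097] yaw 89.93 zax [ 0.002  0.002 -1.   ] j [ 0.68  0.45 -0.01  1.11 -0.    2.25] F [-0.  -0.5 -1.8] w 0.0546 gf 63.4
units now frame [-14.53   2.42  -0.03] roll -0.001
units target frame [-1.454e+01  2.400e+00 -1.000e-02]
```

Call:
apply_moves --pt "-0.855 0.142 0 0" --pt "-0.855 0.142 0 0" --pt "-0.855 0.142 0 0" --pt "-0.855 0.142 0 0" --pt "-0.855 0.142 0 0"

```text
clock: 89.0
eef_pos: [0.4552, 0.2723, 0.1067]
tool_rot: [0.707, 0.707, -0.002, -0.0]
ft_force: [0.2, -0.1, -1.1]
grip_width: 0.0548
grasp_force: 63.4
```

Call:
apply_moves --pt "-0.855 0.142 0 0" --pt "-0.855 0.142 0 0" --pt "-0.855 0.142 0 0" --pt "-0.855 0.142 0 0" --pt "-0.855 0.142 0 0"

```text
clock: 89.42
eef_pos: [0.4692, 0.1869, 0.1068]
tool_rot: [0.708, 0.707, -0.002, -0.001]
ft_force: [-0.6, -0.3, -1.4]
grip_width: 0.0546
grasp_force: 63.4
```

Call:
apply_moves --pt "-0.855 0.142 0 0" --pt "-0.855 0.142 0 0" --pt "-0.855 0.142 0 0" --pt "-0.855 0.142 0 0" --pt "-0.855 0.142 0 0"

```text
clock: 89.83
eef_pos: [0.4832, 0.1015, 0.1068]
tool_rot: [0.708, 0.707, -0.001, -0.001]
ft_force: [-0.4, -0.3, -1.2]
grip_width: 0.0545
grasp_force: 63.4
```

Call:
apply_moves --pt "-0.855 0.142 0 0" --pt "-0.855 0.142 0 0" --pt "0 0 0 0" --pt "0 0 0 0" --pt "0 0 0 0"

```text
clock: 90.25
eef_pos: [0.4894, 0.0687, 0.1076]
tool_rot: [0.708, 0.707, -0.001, -0.001]
ft_force: [-0.3, 0.7, -1.7]
grip_width: 0.0545
grasp_force: 63.4
```

```bash
python3 g.py .491 .069 .0615 90
```

```text
t 90.25 pos [0.4894 0.0687 0.1076] yaw 89.92 zax [-0.002  0.    -1.   ] j [ 0.14  0.32 -0.22  1.04  0.    1.71] F [-0.3  0.7 -1.7] w 0.0545 gf 63.4
units now frame [0.01 0.09 2.3 ] roll -0.001
units target frame [0.02 0.08 2.3 ]
```

Call:
apply_moves --pt "0 0.06 0.4 0" --pt "0 0 0.7 0" --pt "0 0 0.7 0" --pt "0 0 0.35 0" --pt "0 0 0.1 0"

```text
clock: 90.67
eef_pos: [0.4898, 0.069, 0.0616]
tool_rot: [0.707, 0.707, -0.001, -0.001]
ft_force: [-0.3, -0.2, -2.1]
grip_width: 0.0547
grasp_force: 63.4
```

Call:
apply_moves --pt "0 0 0 0" --pt "0 0 0 0" --pt "0 0 0 0" --pt "0 0 0 0" --pt "0 0 0 0"

```text
clock: 91.08
eef_pos: [0.492, 0.0685, 0.0642]
tool_rot: [0.708, 0.707, 0.001, 0.0]
ft_force: [-0.4, -0.2, -0.6]
grip_width: 0.0546
grasp_force: 63.4
```

Call:
apply_moves --pt "0 0 0.08 0" --pt "0 0 0.08 0" --pt "0 0 0.02 0" --pt "0 0 0 0" --pt "0 0 0 0"

```text
clock: 91.5
eef_pos: [0.4916, 0.0684, 0.0603]
tool_rot: [0.708, 0.707, 0.0, 0.0]
ft_force: [-0.2, -0.0, 2.7]
grip_width: 0.0547
grasp_force: 63.9
```

Call:
apply_moves --pt "0 0 0 0" --pt "0 0 0 0" --pt "0 0 0 0" --pt "0 0 0 0" --pt "0 0 0 0" --claw 0.17

```text
clock: 91.92
eef_pos: [0.4914, 0.0685, 0.0599]
tool_rot: [0.708, 0.707, -0.0, -0.0]
ft_force: [0.1, 0.5, -0.4]
grip_width: 0.0712
grasp_force: 0.0
```

Call:
apply_moves --pt "0 0 -0.5 0" --pt "0 0 -0.9 0" --pt "0 0 -0.9 0" --pt "0 0 -0.9 0" --pt "0 0 -0.9 0"

```text
clock: 92.33
eef_pos: [0.4914, 0.0685, 0.1436]
tool_rot: [0.708, 0.707, 0.0, 0.0]
ft_force: [1.0, -0.4, 0.2]
grip_width: 0.0711
grasp_force: 0.0
```

Call:
apply_moves --pt "0 0 -0.9 0" --pt "0 0 -0.9 0" --pt "-0.8 -0.6 0 0" --pt "-0.9 -0.6 0 0" --pt "-0.9 -0.6 0 0"

```text
clock: 92.75
eef_pos: [0.4553, 0.0163, 0.1792]
tool_rot: [0.707, 0.707, 0.001, 0.001]
ft_force: [0.4, 0.7, -0.1]
grip_width: 0.071
grasp_force: 0.0
```

Call:
apply_moves --pt "-0.9 -0.6 0 0" --pt "-0.9 -0.6 0 0" --pt "-0.9 -0.6 0 0" --pt "-0.9 -0.6 0 0" --pt "-0.9 -0.6 0 0"

```text
clock: 93.17
eef_pos: [0.3947, -0.0741, 0.1788]
tool_rot: [0.707, 0.707, 0.0, 0.0]
ft_force: [1.2, -0.2, 0.1]
grip_width: 0.0709
grasp_force: 0.0
```

Call:
apply_moves --pt "-0.9 -0.2 0 0" --pt "-0.9 0 0 0" --pt "-0.9 0 0 0" --pt "-0.9 0 0 0" --pt "0 0 0 0"

```text
clock: 93.58
eef_pos: [0.3915, -0.1478, 0.1789]
tool_rot: [0.709, 0.705, -0.0, 0.001]
ft_force: [1.1, 0.3, -0.7]
grip_width: 0.0707
grasp_force: 0.0
```

```bash
cat > chk.py <<'E'
from fit import *
a=snap('top','jtend'); b=snap('side','jsend')
for n,c,bx in(('top',a,(200,150,300,260)),('side',b,(160,150,330,384))):
    for u,v,ar,r in blobs(c['image'],*COL['teal'],amin=20,box=bx): print(n,round(u,1),round(v,1),ar,np.round(r[1],0),ray(c,u,v,.095)[:2].round(4))
for w in([.586,-.016],[.493,-.015],[.586,.0685],[.492,.0685]): print('pred',proj(a,w+[.095]).round(1),proj(b,w+[.09]).round(1))
for k in('red',):
    print([ray(a,u,v,.046)[:2].round(4) for u,v,ar,r in blobs(a['image'],*COL['red'],amin=40,box=(90,150,300,260))])
E
python3 chk.py; python3 pk.py 40; python3 up.py 41 .58 -.362 0 .077; python3 g.py .4 -.2 .2 90
```

```text
top 229.9 184.0 183 [14. 14.] [0.5884 0.0676]
top 253.2 184.1 185 [15. 14.] [ 0.5881 -0.014 ]
top 253.9 210.5 201 [15. 15.] [ 0.4956 -0.0163]
top 229.9 210.9 189 [14. 15.] [0.494  0.0671]
side 245.5 192.9 196 [12. 17.] [0.5844 0.0023]
side 275.6 194.0 202 [12. 17.] [ 4.926e-01 -2.000e-04]
side 241.7 208.3 247 [15. 18.] [0.5844 0.0811]
side 274.1 210.2 249 [15. 18.] [0.4911 0.0816]
pred [253.8 184.7] [245.9 190.9]
pred [253.5 211.2] [275.8 192.6]
pred [229.6 184.7] [241.9 207.1]
pred [229.5 211.5] [274.1 208.9]
[array([0.4768, 0.497 ]), array([0.402 , 0.1642])]
top 224.1 166.3 41 [0.659  0.0908]
top 241.8 168.0 54 [0.6531 0.0267]
top 257.7 170.7 11 [ 0.6431 -0.0312]
side 228.4 205.8 36 [0.6369 0.0193]
side 221.7 222.0 109 [0.6422 0.0997]
side 213.3 231.7 23 [0.6573 0.1446]
128.5 Y (array([ 0.57966109, -0.34710733,  0.0180489 ]), np.float64(0.05633802816901412))
blue obs [260.2 142.3] block pred [259.7 142.9]
t 93.83 pos [ 0.3911 -0.1447  0.1782] yaw 89.98 zax [-0.  0. -1.] j [-0.35  0.11 -0.29  1.17  0.    1.22] F [-0.1  0.2  0. ] w 0.0706 gf 0.0
units now frame [-2.76  0.45 -1.09] roll -0.0
units target frame [-2.77  0.45 -1.09]
```

```bash
python3 -c "
from workcell import bot
print(bot.job_done())"
```

```text
the job is handed in; nothing more can be done
None
```

I handed the job in at about 94 s: all five chips are in the tray, the scraper hangs released on the peg, and all four teal jars stand on the wiped plate. The scraper slipped out of a shallow first grip and had to be re-stood on the bench, and a fingertip touch on the bench reached 102 N at the wrist (limit 120 N).

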